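# Push the retaining clip onto the drive axle with the fork tool

### The arm

A 6-joint arm with a two-finger parallel gripper is mounted at the origin on a cart in front of the work surface, level with it; the furniture and walls round the work are solid. World frame = base frame: x ahead of the robot, y to its left, z up, the work surface at z = 0. Lengths are in m, angles in rad, forces in N, time in s.
With the tool pointing down it reaches from about 0.3 to 0.875 m from the base axis. Payload 6.4 kg.
Tool frame: the origin (TCP) lies midway between the tips of the shut fingers; the grasp point (between the pads) lies 19 mm behind it; z points along the fingers, y is the direction in which the jaws open and shut (so a half turn about z gives the same grasp; the last joint's range is limited). The gripper opens to 85 mm and grips with 20 to 120 N. Pads are 22 mm wide; open, the fingers measure 114 mm over their backs; the gripper's body (76 mm by 85 mm) begins 54 mm behind the grasp point. The pads swing forward as they close: fully open they stand 13 mm farther back than shut.
Start: joints at [-1.376, 0.181, 1.607, -0, 1.354, -0.206], TCP at [0.224, -0.529, 0.231] pointing down, gripper open.
Joint ranges: [-2.99, 2.99], [-0.89, 2.07], [0.3, 2.58], [-1.14, 4.28], [0, 2.63], [-3.12, 3.12]. Speed limits (rad/s): [2.57, 2.57, 3.01, 3.14, 3.14, 3.14].

### API

Orientations are given as a rotation vector (axis times angle).
In Python, from bench import env gives the robot as it stands.
- The arm moves only by the tool arm_command, never from a script. Its argument "increments" is one flat list of numbers, 7 for each row, row after row: the turn, a rotation vector about the tool's x, y, z in rad, then the shift along the tool's x, y, z in cm, then the opening, from 0 (shut) to 1 (fully open). A call has 1 to 8 rows; each row is the pose to reach, as a shift and turn from the pose commanded when the call began, along the tool's axes at that moment; what a row does not reach only later rows make up. A row lasts 1/12 s, in which the tool goes at most 41.7 mm and 7.16 degrees, less where a joint would pass 70% of its speed; a pose out of reach is approached as far as the arm can. A call with a gripper value outside its range is refused whole. The fingers move at their own pace and stop on an object; "grip_force" is the grip in N (left out, the last holds). Time passes only in rows, so rows that repeat a pose let the fingers close. It gives the time, the measured TCP pose, the force and the opening at its end, in the units of the state.
- env.state(): the state, without advancing time (a new reading comes with each control period).
- env.read_camera(name): name is "side" or "top"; returns a dict with "color" (420x560x3 uint8, red, green, blue), "depth" (420x560 float32, m along the optical axis (not along the pixel's ray), 0 where there is no reading), "vfov" (degrees; the focal length in pixels is half the picture's height over the tangent of half this angle, whatever the lens; pixels are square), "cx", "cy" (the principal point, pixels), "T" (4x4, takes a point from camera to world coordinates). Camera axes: x right, y down, z forward; pixel columns grow to the right and rows downward; lengths in m; the calibration is good to about 2 mm. A picture is of the moment at which its call begins.
- env.close_job(): hands the job in, once; it reports no verdict.
The state is a dict: "time": time; "joint_pos": joint angles; "dq": joint speeds; "joint_efforts": joint torques, N m; "ee_pos": TCP position; "ee_rot": TCP orientation; "force": force on the tool from outside, world axes, zero at the start; "wrist_torque": the same for the moment, N m; "gripper_width": finger opening in m.
Only numpy, scipy, OpenCV 4.12 (cv2) and the standard library are available. Lean on these libraries where they do the work, as an engineer would, in place of code of your own. Each camera call takes 0.05 s, during which the arm holds its last target.

### The job

Take the fork tool from its rest and use its two prongs to slide the steel spring clip across the top of the drive block, mouth first, onto the neck of the axle until it snaps home round it, then seat it with a firm push of 10 to 15 newtons. Push the clip only with the fork, never with the gripper, never let the fork press on the clip, the block or the axle with more than 20 newtons, and do not knock over or shove the timer and bottles standing round about. At the end lay the fork back on its two saddles and let go.

Things in the scene. Friction and masses are not known exactly. Their poses are not given: they have to be found in the camera images.
- fork: fork tool, ~0.15 kg: black handle 100 long, 20 wide, 26 mm high (grip its sides in the middle 60 mm, at the origin), then a steel blade 6 mm thick at half the handle's height, ending in two prongs. Origin: centre of the handle; x along the tool to the prongs. The blade is set to some length and clamped: the prongs end 123 to 151 mm ahead of the origin, different each time; to be seen or felt.
- tool_rest: the fork's rest, fixed: aluminium plate with two grey saddles (10 mm long, 82 mm apart) that carry the handle's underside 32 mm above the bench, between cheeks 28 mm apart and 6 mm higher. Origin on the bench under the middle, x as the fork lies (prongs ahead). The fork lies in it with its origin 45 mm above the rest's origin, within 5 mm of it sideways.
- drive_block: white drive block with a flat aluminium top 60 mm above the bench, fixed, 100 mm along y. Origin on the bench right under the axle; the top reaches 75 mm behind the axle (-x) and 41 mm ahead. x is the direction in which the clip is to be pushed, z up. The top is narrower than the fork is long: the handle and the gripper stay behind its edge.
- axle_neck (a point): centre of the fixed upright steel axle at the level of the block's top (60 mm above the bench), axes as the block's. The neck is 20 mm in diameter and 9 mm high from the top; above it a head 30 mm in diameter, 10 mm high, under which the clip slides. It does not turn or give.
- clip: split spring-steel clip, 45 g, 6 mm thick, loose on the block's top 33 to 43 mm behind the axle, mouth roughly towards it. Origin: ring centre, underside; x out of the mouth, z up. Two sprung jaws end in flared lips 14 mm ahead of the origin; the mouth is 15 mm wide 8 mm ahead of it, and must spring open 5 mm to pass the neck. Home: ring centre on the axle's axis, whatever its turn about it.
- clip_back (a point): middle of the flat back of the clip's bridge (26 mm wide), 17 mm behind the ring centre, at half thickness; axes as the clip's. Here a tang 7 mm wide with a round end sticks out 11 mm backwards; it fits between the fork's prongs with 2 mm play each side, and the prong ends then push on the bridge either side of it.
- clip_ring (a point): ring centre of the clip at half thickness, 3 mm above its origin. The mouth meets the neck about 15 mm before home; spreading it takes a push of 8 to 16 N; in the last 3 to 5 mm the push falls to nothing as the jaws snap round the neck, then the bridge stops hard against the neck.
- bench_timer: white bench timer 66 x 62 x 18 mm lying flat, bystander; origin under its centre
- serum_a: small white bottle with green cap, 40 mm in diameter, 70 mm high, bystander; origin under its centre
- reagent_b: small brown bottle with dark cap, 42 mm in diameter, 75 mm high, bystander; origin under its centre
- fork_collar (a point): middle of the steel collar at the front of the fork's handle, 55 mm ahead of the handle's centre; axes as the fork's. The blade comes out of it, 14 mm wide. Each prong is 8 mm wide with a round end; the slot between them is 11 mm wide and 18 mm deep; 27 mm over both prongs. The handle's underside is 13 mm below its centre.

How it is judged:
On the way, in this order (a step that is already met when the one before it is completed fails the run):
1. the fork is lifted off its rest (its centre over 60 mm above the bench) (height (world z) of fork above 0.06 m), for 0.2 s.
2. the clip is home on the axle's neck (ring centre within 1.5 mm of the axis) and the fork presses on it with more than 9 N (horizontal distance between clip and axle_neck below 0.0015 m and height (world z) of clip below 0.065 m and contact force between fork and clip above 9 N), for 0.2 s.
At the end, for the whole second after the job is handed in: The clip's ring centre is within 1.5 mm of the axle's axis, lying flat in the neck; the fork lies upright on both saddles of its rest, between the cheeks, within 20 mm of the rest's middle and 0.2 rad of its direction; both at rest (horizontal distance between clip and axle_neck below 0.0015 m and height (world z) of clip between 0.057 and 0.065 m and angle between clip's own z axis and vertical below 0.15 rad and horizontal distance between fork and tool_rest below 0.02 m and z of fork in the frame of tool_rest between 0.042 and 0.048 m and angle between fork's own z axis and vertical below 0.1 rad and angle between the x axis of fork and the x axis of tool_rest, either way round below 0.2 rad and linear speed of each of fork, clip below 0.02 m/s); the robot touches nothing.
It fails at once if the fork presses on the clip with more than 20 N (contact force between fork and clip above 20 N).
It fails at once if the fork presses on the drive block or its axle with more than 20 N (contact force between fork and drive_block above 20 N).
It fails at once if the gripper or the arm touches the clip (contact force between any of the fingers, the arm and clip above 0.5 N).
It fails at once if the clip falls off the drive block (height (world z) of clip below 0.05 m).
It fails at once if a bystander (bench timer or either small bottle) is moved more than 20 mm (distance of any of bench_timer, serum_a, reagent_b from where it was at the start of the episode above 0.02 m).
It also fails if it takes over 72 s, if anything falls off the work surface, if the arm or the gripper's body presses on something with over 40 N, if the wrist force passes 120 N, or if a joint passes its speed limit or range.

## Working session

There is one attempt and no reset: what is moved stays moved. The work goes in short steps, Python scripts to look and compute and a tool call to move; the robot and the scene stay as the last step left them, time stands still between calls to the robot, and variables do not carry over. Pictures are saved under pics/ and viewed, and the job is handed in when it is done.

Besides the shell and the picture viewer there is one more tool, called after "Call:" as name(argument=value, ...) on one line, values as JSON. arm_command: Moves the arm, as the interface text tells. Its arguments: {"type":"object","properties":{"increments":{"type":"array","items":{"type":"number"}},"grip_force":{"type":"number"}},"required":["increments"]}

```bash
ls; mkdir -p pics; cat > h.py <<'E'
import numpy as np, cv2
from bench import env
from scipy.spatial.transform import Rotation as R
def cam(n):
    d=env.read_camera(n); d['f']=d['color'].shape[0]/2/np.tan(np.radians(d['vfov']/2)); return d
def save(d,name): cv2.imwrite('pics/'+name,d['color'][:,:,::-1])
def cloud(d):
    h,w=d['depth'].shape; v,u=np.mgrid[:h,:w]; z=d['depth']
    P=np.stack([(u-d['cx'])/d['f']*z,(v-d['cy'])/d['f']*z,z],-1)
    return P@d['T'][:3,:3].T+d['T'][:3,3]
def ray(d,u,v,zw):
    r=d['T'][:3,:3]@np.array([(u-d['cx'])/d['f'],(v-d['cy'])/d['f'],1]); o=d['T'][:3,3]
    return o+r*(zw-o[2])/r[2]
def proj(d,p):
    q=d['T'][:3,:3].T@(np.asarray(p)-d['T'][:3,3]); return d['cx']+d['f']*q[0]/q[2], d['cy']+d['f']*q[1]/q[2]
E
python3 - <<'E'
from h import *
for n in('top','side'):
    d=cam(n); save(d,n+'0.png'); print(n,d['f'],d['cx'],d['cy']);print(d['T'].round(4))
    np.savez(n+'0.npz',**d)
print(env.state())
E
```

```text
pics
top 477.8254409662786 278.48842747345896 208.38684462090617
[[ 7.4200e-02 -9.7740e-01  1.9800e-01  1.9040e-01]
 [-9.9720e-01 -7.2800e-02  1.4400e-02 -6.6700e-02]
 [ 4.0000e-04 -1.9850e-01 -9.8010e-01  1.5462e+00]
 [ 0.0000e+00  0.0000e+00  0.0000e+00  1.0000e+00]]
side 523.3535331318898 283.87211265317507 216.36617752064558
[[-9.2070e-01 -1.6950e-01  3.5150e-01  1.2300e-02]
 [-3.9020e-01  3.9920e-01 -8.2970e-01  1.0412e+00]
 [ 3.0000e-04 -9.0100e-01 -4.3370e-01  6.6500e-01]
 [ 0.0000e+00  0.0000e+00  0.0000e+00  1.0000e+00]]
{'time': 0.1, 'joint_pos': array([-1.37627250e+00,  1.81464375e-01,  1.60793204e+00, -1.06179260e-06,
        1.35379600e+00, -2.06288600e-01]), 'dq': array([-0.00016141, -0.00094957, -0.00035934,  0.00035952, -0.00119495,
        0.00092361]), 'joint_efforts': array([ 4.62631069e-04, -4.45883274e+01, -3.52238917e+01, -4.25813914e-04,
        4.11133617e-03,  9.85803865e-06]), 'ee_pos': array([ 0.22426746, -0.52891054,  0.23046396]), 'ee_rot': array([-3.07714838e+00, -6.25070670e-01, -1.31466619e-05]), 'force': array([0.11334497, 0.26301019, 0.49003117]), 'wrist_torque': array([-0.01455024,  0.00272523,  0.01495862]), 'gripper_width': 0.08548194728377338}
```

View pics/top0.png

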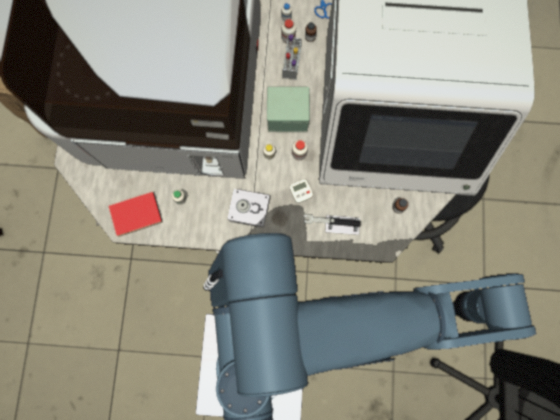

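View pics/side0.png

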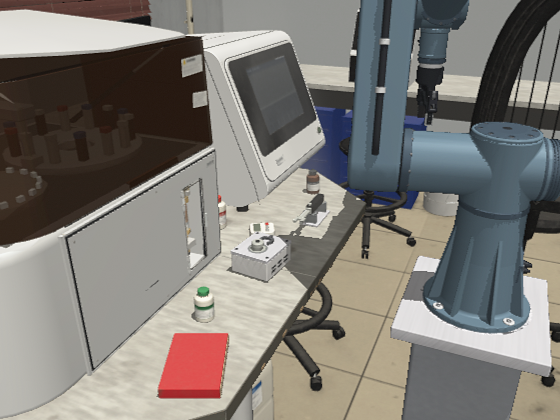

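The top view shows the block at about (248,207). The fork rest is at (343,223), with the prongs pointing left towards (305,217). The timer is at (301,190), the green-capped bottle at (179,196) and the brown bottle at (400,205). Next I'll zoom in.

```bash
python3 - <<'E'
import numpy as np,cv2
t=np.load('top0.npz');s=np.load('side0.npz')
a=t['color'][175:250,215:375][:,:,::-1]; cv2.imwrite('pics/topz.png',cv2.resize(a,None,fx=5,fy=5,interpolation=cv2.INTER_CUBIC))
a=s['color'][180:290,215:345][:,:,::-1]; cv2.imwrite('pics/sidez.png',cv2.resize(a,None,fx=5,fy=5,interpolation=cv2.INTER_CUBIC))
from h import cloud
d=dict(t); d['f']=210/np.tan(np.radians(t['vfov']/2)); C=cloud(d)
for (u,v) in [(248,207),(235,200),(262,215),(245,206),(345,224),(330,222),(357,224),(310,218),(320,220),(301,190),(179,195),(400,204),(320,235)]:
    print(u,v,C[v,u].round(4))
E
```

```text
248 207 [0.4871 0.0516 0.064 ]
235 200 [0.5079 0.0954 0.0579]
262 215 [0.4657 0.0056 0.0588]
245 206 [0.4862 0.0599 0.0812]
345 224 [ 0.4572 -0.2586  0.0538]
330 222 [ 0.4606 -0.2111  0.0511]
357 224 [ 0.459  -0.2956  0.0594]
310 218 [ 0.4689 -0.1471  0.0501]
320 220 [ 0.4661 -0.1797  0.0432]
301 190 [ 0.5649 -0.1134  0.023 ]
179 195 [0.508  0.2723 0.0714]
400 204 [ 0.5311 -0.4266  0.0705]
320 235 [ 0.4249 -0.1861 -0.0035]
```

View pics/topz.png

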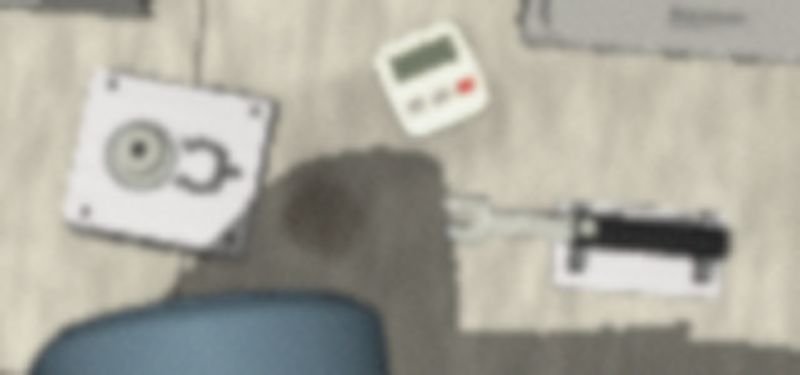

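View pics/sidez.png

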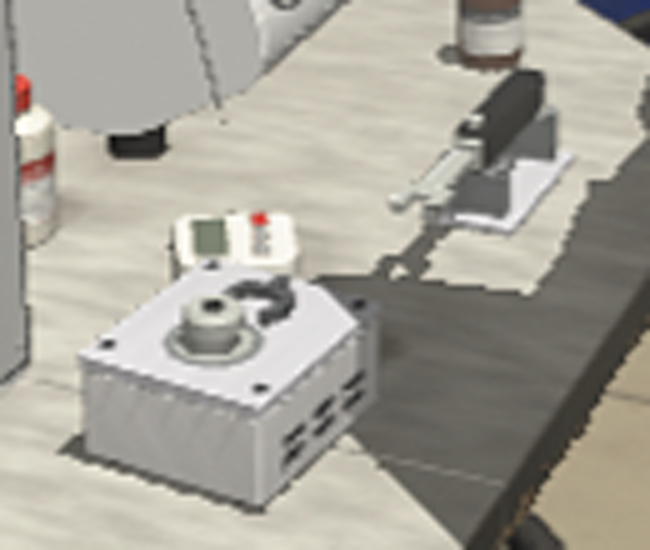

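```bash
cat >> h.py <<'E'
def zoom(d,u0,u1,v0,v1,k,name,grid=10):
    a=cv2.resize(d['color'][v0:v1,u0:u1][:,:,::-1],None,fx=k,fy=k,interpolation=cv2.INTER_CUBIC)
    for u in range(u0,u1):
        if u%grid==0:
            x=int((u-u0+.5)*k); cv2.line(a,(x,0),(x,6),(0,0,255),1); cv2.putText(a,str(u),(x+2,14),0,.4,(0,0,255),1)
    for v in range(v0,v1):
        if v%grid==0:
            y=int((v-v0+.5)*k); cv2.line(a,(0,y),(6,y),(0,0,255),1); cv2.putText(a,str(v),(8,y+4),0,.4,(0,0,255),1)
    cv2.imwrite('pics/'+name,a)
def load(n):
    d=dict(np.load(n)); d['f']=d['color'].shape[0]/2/np.tan(np.radians(d['vfov']/2)); return d
E
python3 - <<'E'
from h import *
t=load('top0.npz')
zoom(t,224,274,184,230,13,'z_block.png',5)
zoom(t,296,366,208,240,11,'z_fork.png',5)
E
```

```text
(no output)
```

View pics/z_block.png

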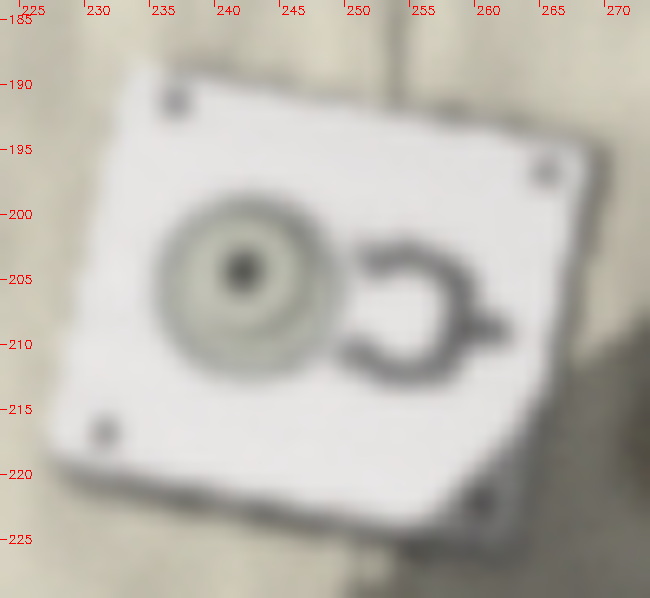

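View pics/z_fork.png

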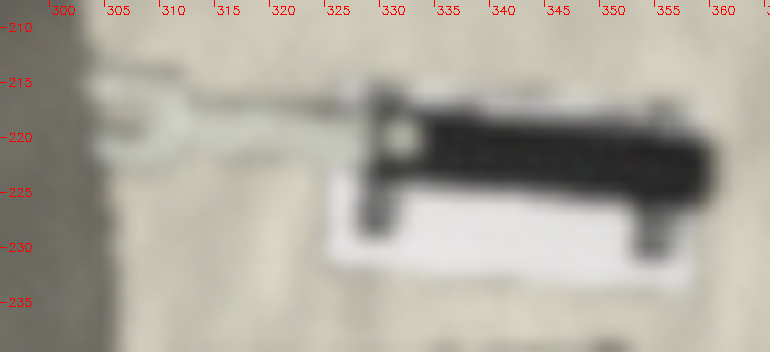

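```bash
cat > m.py <<'E'
from h import *
def P2(x,y,z=0): return np.array([x,y,z])
def pose2(X,Y,yaw,pts):
    c,s=np.cos(yaw),np.sin(yaw); pts=np.asarray(pts,float)
    return np.stack([X+c*pts[:,0]-s*pts[:,1],Y+s*pts[:,0]+c*pts[:,1],pts[:,2]],-1)
def circ(x,y,z,r,n=40):
    a=np.linspace(0,2*np.pi,n); return np.stack([x+r*np.cos(a),y+r*np.sin(a),0*a+z],-1)
def rect(x0,x1,y0,y1,z): return np.array([[x0,y0,z],[x1,y0,z],[x1,y1,z],[x0,y1,z],[x0,y0,z]])
def overlay(d,polys,u0,u1,v0,v1,k,name):
    a=cv2.resize(d['color'][v0:v1,u0:u1][:,:,::-1],None,fx=k,fy=k,interpolation=cv2.INTER_CUBIC)
    for W,c in polys:
        q=np.array([proj(d,p) for p in W]); q=(q-[u0,v0]+.5)*k
        cv2.polylines(a,[np.round(q*16).astype(int)],False,c,1,cv2.LINE_AA,4)
    cv2.imwrite('pics/'+name,a)
E
python3 - <<'E'
from m import *
t=load('top0.npz')
H=[ray(t,*p,.060) for p in [(236.2,191.3),(264.8,196.8),(259.8,222),(230.7,216.8)]]
H=np.array(H);print(H.round(4))
print('sides',[np.linalg.norm(H[i]-H[(i+1)%4]).round(4) for i in range(4)])
c=H.mean(0); dx=(H[0]-H[1])+(H[3]-H[2]); dy=(H[0]-H[3])+(H[1]-H[2])
print(c,np.degrees(np.arctan2(dx[1],dx[0])),np.degrees(np.arctan2(dy[1],dy[0])))
yaw=np.arctan2(dx[1],dx[0]); A=c[:2]+.017*np.array([np.cos(yaw),np.sin(yaw)]); print('axle',A,'yaw',yaw)
# axle head from image
print('head',ray(t,242,204.3,.079))
tip=ray(t,261.5,209.2,.063); lip=ray(t,250.3,207,.063); print('clip',tip,lip,np.linalg.norm(tip-lip),np.arctan2(*(lip-tip)[[1,0]]))
# fork
print('fork', 'rear',ray(t,359,223.2,.058),'tip',ray(t,303.5,218.3,.045),'colscrew',ray(t,331,220,.058))
E
```

```text
[[0.5361 0.094  0.06  ]
 [0.525  0.0014 0.06  ]
 [0.4425 0.0106 0.06  ]
 [0.4523 0.1037 0.06  ]]
sides [np.float64(0.0933), np.float64(0.083), np.float64(0.0936), np.float64(0.0844)]
[0.48898727 0.0524254  0.06      ] 83.55948093711618 -6.505912029638888
axle [0.49089419 0.06931811] yaw 1.458388063610114
head [0.49131558 0.0699363  0.079     ]
clip [0.48338955 0.00844856 0.063     ] [0.48784009 0.04441809 0.063     ] 0.03624382574667583 1.4476912710397634
fork rear [ 0.46230454 -0.30201635  0.058     ] tip [ 0.46737432 -0.1267414   0.045     ] colscrew [ 0.46598472 -0.21329343  0.058     ]
```

```bash
cat > ov.py <<'E'
from m import *
def clipmodel(X,Y,yaw,z=.063):
    out=[]
    for a in (circ(0,0,z,.010),rect(-.028,-.017,-.0035,.0035,z),rect(-.0171,-.0169,-.013,.013,z),np.array([[.008,.0075,z],[.014,.011,z]]),np.array([[.008,-.0075,z],[.014,-.011,z]])):
        out.append((pose2(X,Y,yaw,a),(0,0,255)))
    return out
def forkmodel(X,Y,yaw,L,z=.045):
    h=z+.013
    r=[rect(-.05,.05,-.01,.01,h),np.array([[.055,-.007,z],[L-.026,-.007,z],[L-.02,-.0135,z],[L-.004,-.0135,z],[L,-.0095,z],[L-.004,-.0055,z],[L-.018,-.0055,z],[L-.018,.0055,z],[L-.004,.0055,z],[L,.0095,z],[L-.004,.0135,z],[L-.02,.0135,z],[L-.026,.007,z],[.055,.007,z]])]
    return [(pose2(X,Y,yaw,a),(0,0,255)) for a in r]
def blockmodel(X,Y,yaw):
    return [(pose2(X,Y,yaw,a),(255,0,0)) for a in (rect(-.075,.041,-.05,.05,.06),circ(0,0,.079,.015),circ(0,0,.06,.010))]
E
cat > fit.py <<'E'
from ov import *
t=load('top0.npz'); s=load('side0.npz')
B=blockmodel(.4911,.0696,1.4584)
C=clipmodel(.4858,.0340,1.4584+np.radians(-1))
F=forkmodel(.4635,-.252,1.541,.130)
overlay(t,B+C,224,274,184,230,13,'o1.png')
overlay(s,B+C,230,300,224,286,10,'o2.png')
overlay(t,F,296,366,208,240,11,'o3.png')
overlay(s,F,288,330,190,230,15,'o4.png')
E
python3 fit.py
```

```text
(no output)
```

View pics/o1.png

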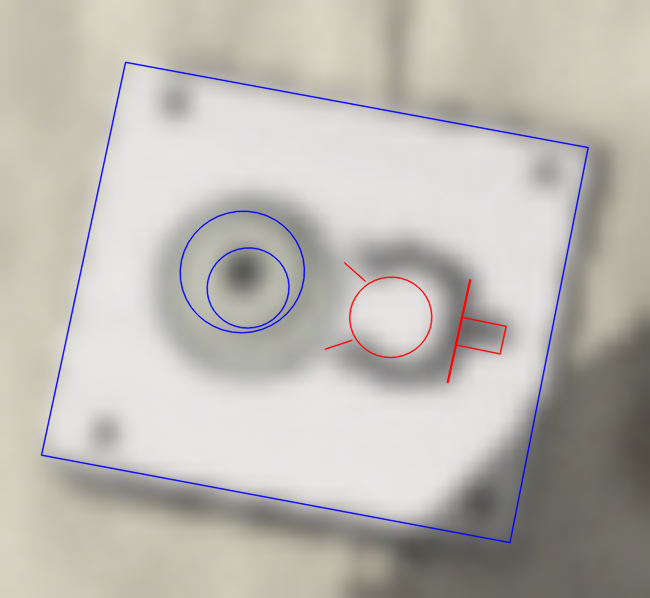

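View pics/o2.png

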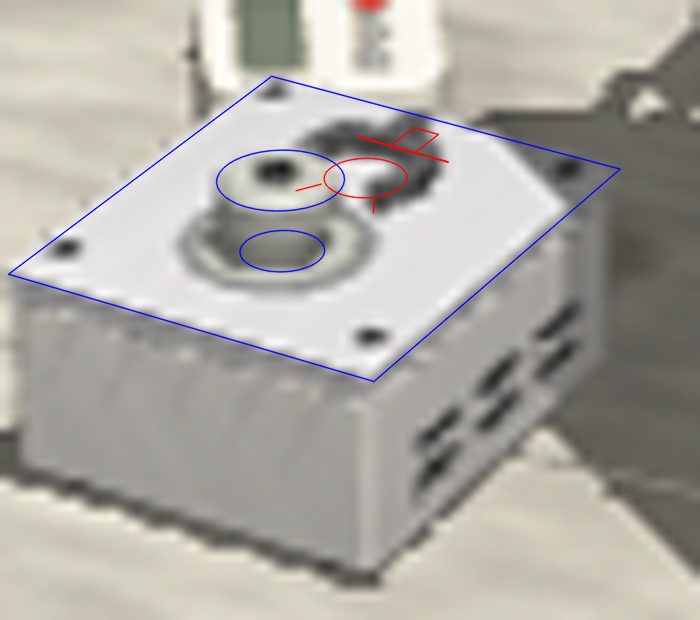

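View pics/o3.png

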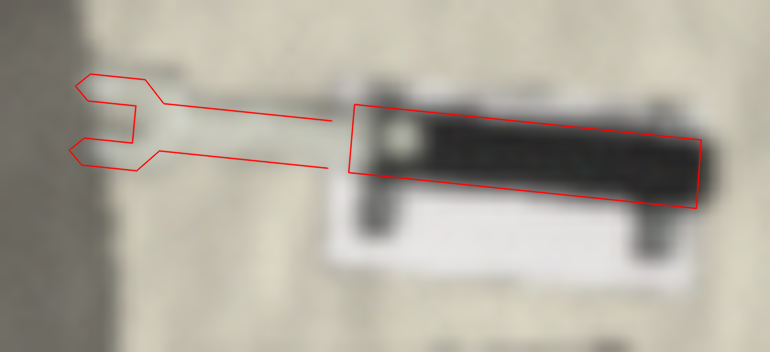

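View pics/o4.png

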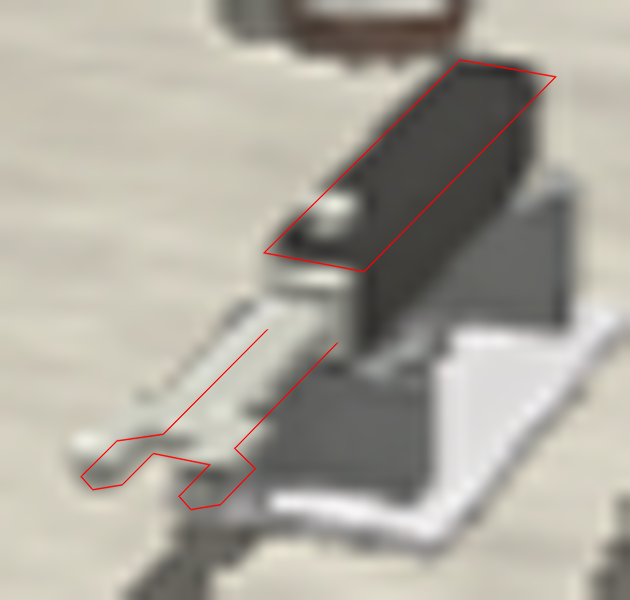

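```bash
cat > go.py <<'E'
from h import *
def rel(pos,yaw,flip=False,s=None,quiet=False):
    "increments from measured pose to pos with tool z down, tool x at yaw"
    s=s or env.state(); R0=R.from_rotvec(s['ee_rot']); p0=s['ee_pos']
    x=np.array([np.cos(yaw),np.sin(yaw),0]); z=np.array([0,0,-1.]); y=np.cross(z,x)
    Rt=R.from_matrix(np.stack([x,y,z],1))
    rv=(R0.inv()*Rt).as_rotvec(); sh=R0.inv().apply(np.asarray(pos)-p0)*100
    return rv.round(4),sh.round(3)
def st():
    s=env.state(); x=R.from_rotvec(s['ee_rot']).as_matrix()
    print('t',round(s['time'],2),'pos',s['ee_pos'].round(4),'yawx',np.arctan2(x[1,0],x[0,0]).round(4),'z',x[:,2].round(4),'F',s['force'].round(2),'M',s['wrist_torque'].round(3),'w',round(s['gripper_width'],4),'q',s['joint_pos'].round(3))
E
python3 - <<'E'
from go import *
st()
for y in (1.541,1.541-np.pi): print(rel([.4635,-.253,.15],y))
E
```

```text
t 0.1 pos [ 0.2243 -0.5289  0.2305] yawx 0.4008 z [-3.0e-04  1.6e-03 -1.0e+00] F [0.11 0.26 0.49] M [-0.015  0.003  0.015] w 0.0855 q [-1.376  0.181  1.608 -0.     1.354 -0.206]
(array([-0.0012, -0.0012, -1.1402]), array([ 32.79 , -16.058,   8.082]))
(array([-1.3000e-03,  1.4000e-03,  2.0014e+00]), array([ 32.79 , -16.058,   8.082]))
```

Call:
arm_command(increments=[0,0,-1.14,32.8,-16.1,5,1,0,0,-1.14,32.8,-16.1,5,1,0,0,-1.14,32.8,-16.1,5,1,0,0,-1.14,32.8,-16.1,5,1,0,0,-1.14,32.8,-16.1,5,1,0,0,-1.14,32.8,-16.1,5,1,0,0,-1.14,32.8,-16.1,5,1,0,0,-1.14,32.8,-16.1,5,1])

```text
time: 0.77
ee_pos: [0.4414, -0.2778, 0.1856]
ee_rot: [-2.396, -2.032, -0.0]
force: [0.6, -0.7, 0.1]
gripper_width: 0.0853
```

```bash
python3 - <<'E'
from go import *
st(); print(rel([.4635,-.253,.12],1.541))
d=cam('top'); np.savez('top1.npz',**d); save(d,'top1.png')
d=cam('side'); np.savez('side1.npz',**d); save(d,'side1.png')
E
```

```text
t 0.77 pos [ 0.4414 -0.2778  0.1856] yawx 1.4068 z [-2.e-04  2.e-04 -1.e+00] F [ 0.61 -0.75  0.15] M [-0.01  -0.012  0.011] w 0.0853 q [-0.79   0.108  1.786  0.     1.248 -0.626]
(array([-0.0002, -0.0002, -0.1342]), array([2.812, 1.781, 6.563]))
```

View pics/top1.png

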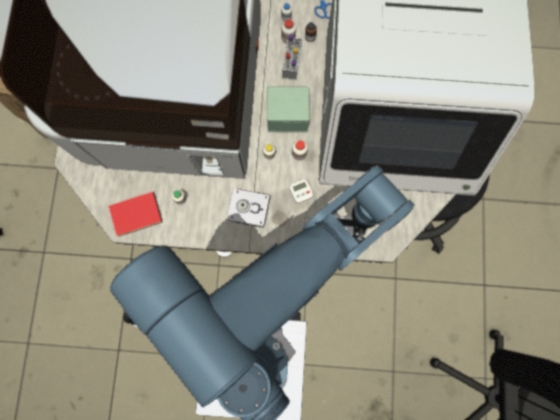

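View pics/side1.png

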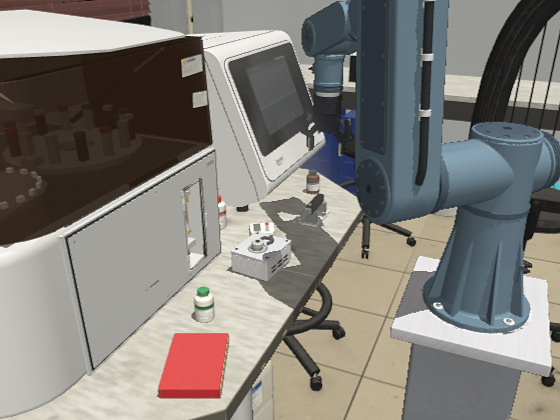

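The arm is now above the fork. In the top view the block is unshadowed at (248,208), and in the side view the fork is at (315,208). I'll refine the clip and prong positions from these pictures.

```bash
cat > fit.py <<'E'
from ov import *
t=load('top1.npz'); s=load('side1.npz')
B=blockmodel(.4911,.0696,1.4584)
C=clipmodel(.4864,.0315,1.4584+np.radians(-1))
F=forkmodel(.4633,-.2535,1.541,.128)
overlay(t,B+C,224,274,184,230,13,'p1.png')
overlay(s,F,288,330,190,230,15,'p4.png')
zoom(t,296,350,205,235,14,'p3.png',5)
E
python3 fit.py
```

```text
(no output)
```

View pics/p1.png

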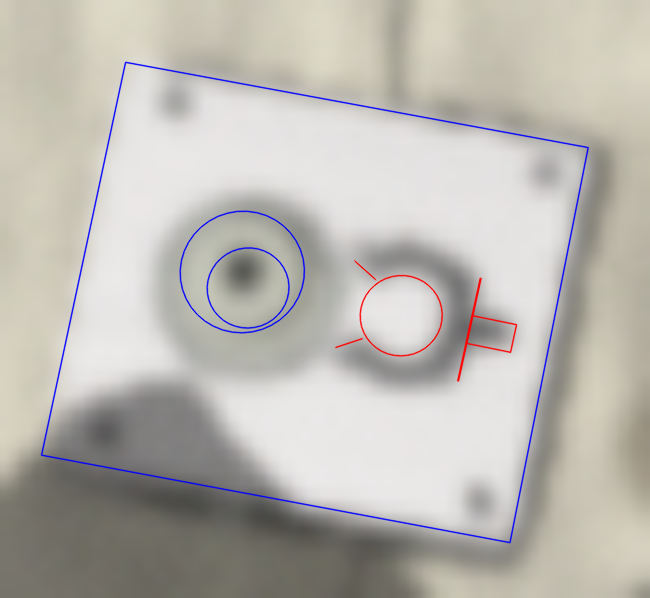

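View pics/p3.png

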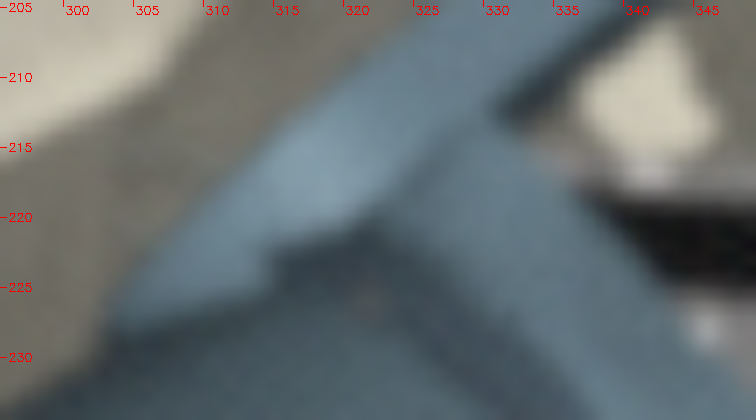

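View pics/p4.png

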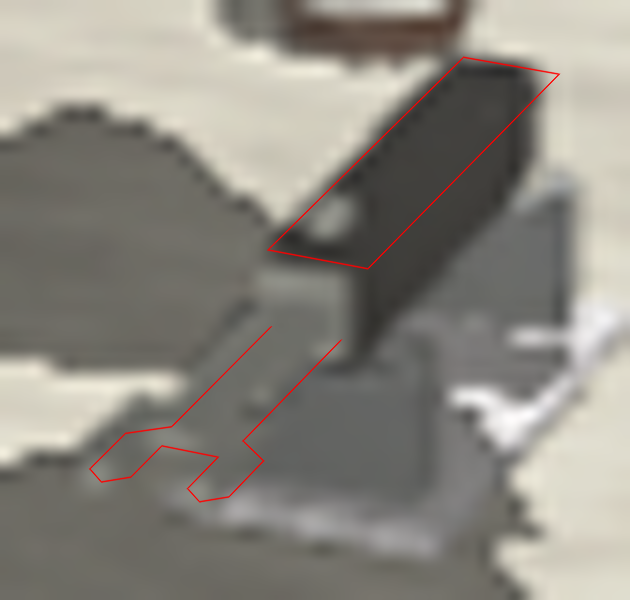

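Call:
arm_command(increments=[0,0,-0.134,2.8,1.8,3,1,0,0,-0.134,2.8,1.8,6.5,1,0,0,-0.134,2.8,1.8,6.5,1,0,0,-0.134,2.8,1.8,6.5,1,0,0,-0.134,2.8,1.8,6.5,1,0,0,-0.134,2.8,1.8,6.5,1])

```text
time: 1.37
ee_pos: [0.4637, -0.2571, 0.1232]
ee_rot: [2.261, 2.176, 0.0]
force: [0.4, 0.2, 0.8]
gripper_width: 0.0853
```

```bash
python3 - <<'E'
from go import *
st(); print(rel([.4635,-.253,.028],1.541))
E
```

```text
t 1.37 pos [ 0.4637 -0.2571  0.1232] yawx 1.5328 z [ 0.0024 -0.0024 -1.    ] F [0.45 0.15 0.77] M [-0.017 -0.06   0.027] w 0.0853 q [-0.73   0.205  1.814 -0.     1.119 -0.692]
(array([ 0.0025,  0.0023, -0.0082]), array([ 0.43 , -0.056,  9.519]))
```

Call:
arm_command(increments=[0,0,0,0,0,2,1,0,0,0,0,0,4,1,0,0,0,0,0,6,1,0,0,0,0,0,8,1,0,0,0,0,0,9.2,1,0,0,0,0,0,9.2,1,0,0,0,0,0,9.2,1])

```text
time: 1.95
ee_pos: [0.4632, -0.256, 0.0299]
ee_rot: [2.262, 2.18, 0.0]
force: [1.0, -0.6, -0.2]
gripper_width: 0.0854
```

```bash
python3 - <<'E'
from go import *
st(); print(rel([.4635,-.253,.028],1.541))
from ov import *
d=cam('side'); np.savez('s2.npz',**d); zoom(d,280,350,170,240,8,'s2.png')
E
```

```text
t 1.95 pos [ 0.4632 -0.256   0.0299] yawx 1.5339 z [ 4.e-04 -4.e-04 -1.e+00] F [ 0.96 -0.62 -0.24] M [ 0.01  -0.014  0.037] w 0.0854 q [-0.729  0.358  1.851 -0.     0.932 -0.692]
(array([ 0.0005,  0.0004, -0.0071]), array([0.301, 0.016, 0.19 ]))
```

View pics/s2.png

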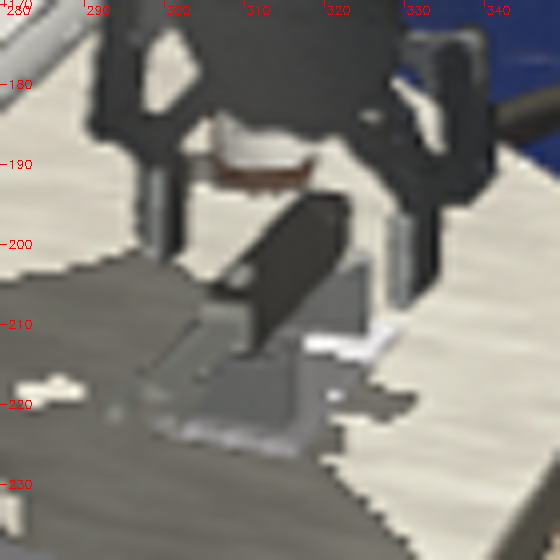

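The fingers straddle the handle near its middle, around (300–330,195–208). Now I'll close on it.

Call:
arm_command(increments=[0,0,0,0.2,0,0.1,0,0,0,0,0.2,0,0.1,0,0,0,0,0.2,0,0.1,0,0,0,0,0.2,0,0.1,0,0,0,0,0.2,0,0.1,0,0,0,0,0.2,0,0.1,0,0,0,0,0.2,0,0.1,0,0,0,0,0.2,0,0.1,0], grip_force=70)

```text
time: 2.67
ee_pos: [0.4636, -0.2536, 0.0287]
ee_rot: [2.26, 2.18, 0.0]
force: [0.3, 1.0, 6.5]
gripper_width: 0.0187
```

Call:
arm_command(increments=[0,0,0,0,0,0,0,0,0,0,0,0,0,0,0,0,0,0,0,0,0])

```text
time: 2.92
ee_pos: [0.4637, -0.2536, 0.0287]
ee_rot: [2.26, 2.18, 0.0]
force: [-0.5, 1.0, 6.0]
gripper_width: 0.0189
```

```bash
python3 - <<'E'
from go import *
st()
from ov import *
d=cam('side'); np.savez('s3.npz',**d); zoom(d,280,350,170,240,8,'s3.png')
E
```

```text
t 2.92 pos [ 0.4637 -0.2536  0.0287] yawx 1.5348 z [ 1.e-03 -7.e-04 -1.e+00] F [-0.53  0.98  6.01] M [ 0.113 -0.059  0.007] w 0.0189 q [-0.725  0.358  1.854  0.     0.929 -0.689]
```

View pics/s3.png

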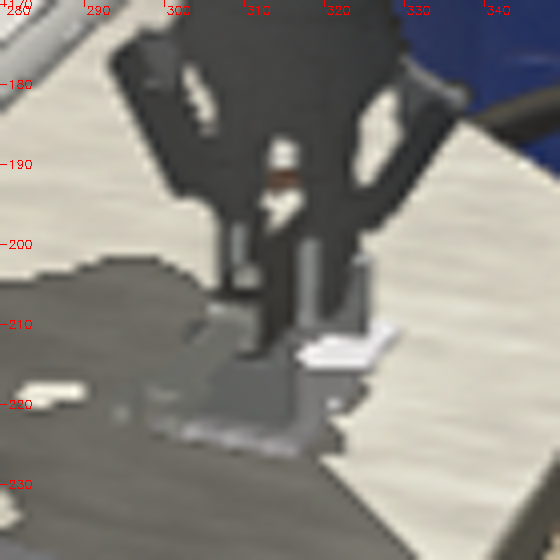

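Call:
arm_command(increments=[0,0,0,0,0,-1,0,0,0,0,0,0,-3,0,0,0,0,0,0,-5,0,0,0,0,0,0,-7,0,0,0,0,0,0,-8,0,0,0,0,0,0,-8,0,0,0,0,0,0,-8,0,0,0,0,0,0,-8,0])

```text
time: 3.63
ee_pos: [0.4623, -0.2526, 0.1069]
ee_rot: [-2.26, -2.18, 0.0]
force: [-0.7, -0.4, -2.2]
gripper_width: 0.0186
```

```bash
python3 - <<'E'
from go import *
st(); print(rel([.464,-.143,.10],1.445))
E
```

```text
t 3.63 pos [ 0.4623 -0.2526  0.1069] yawx 1.5348 z [-0.0016  0.0014 -1.    ] F [-0.68 -0.44 -2.24] M [-0.014 -0.007  0.005] w 0.0186 q [-0.726  0.226  1.828 -0.     1.09  -0.689]
(array([-0.0017, -0.0013,  0.0898]), array([10.955, -0.224,  0.704]))
```

Call:
arm_command(increments=[0,0,0.045,3,-0.1,0.2,0,0,0,0.09,6,-0.2,0.4,0,0,0,0.09,9,-0.2,0.7,0,0,0,0.09,11,-0.2,0.7,0,0,0,0.09,11,-0.2,0.7,0,0,0,0.09,11,-0.2,0.7,0,0,0,0.09,11,-0.2,0.7,0,0,0,0.09,11,-0.2,0.7,0])

```text
time: 4.3
ee_pos: [0.465, -0.144, 0.1007]
ee_rot: [-2.357, -2.076, 0.001]
force: [-0.1, -0.4, -1.6]
gripper_width: 0.019
```

```bash
python3 - <<'E'
from go import *
st()
from ov import *
for n in('top','side'):
    d=cam(n); np.savez(n+'4.npz',**d); save(d,n+'4.png')
E
```

```text
t 4.3 pos [ 0.465  -0.144   0.1007] yawx 1.444 z [-5.e-04  0.e+00 -1.e+00] F [-0.09 -0.37 -1.58] M [-0.029 -0.08   0.039] w 0.019 q [-0.545  0.151  1.932 -0.     1.058 -0.418]
```

View pics/top4.png

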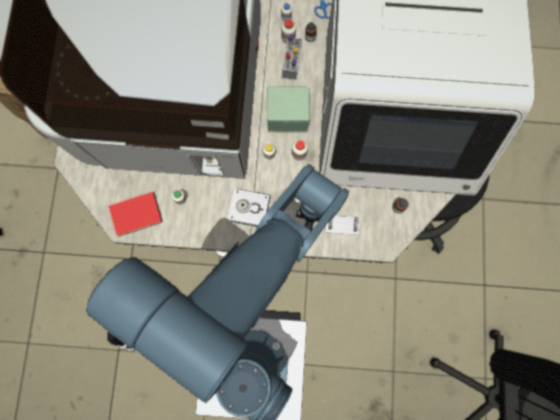

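View pics/side4.png

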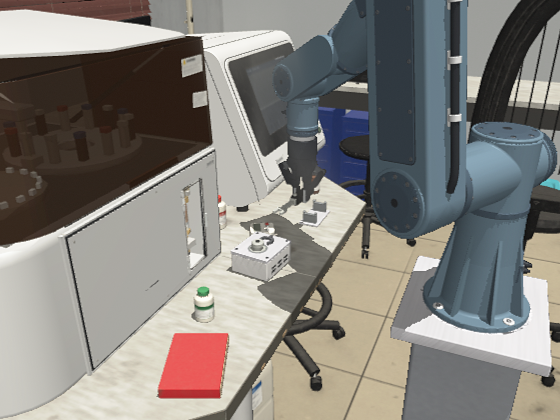

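```bash
python3 - <<'E'
from ov import *
t=load('top4.npz'); s=load('side4.npz')
B=blockmodel(.4911,.0696,1.4584)+clipmodel(.4862,.0312,1.4435)
F=forkmodel(.465,-.144,1.444,.128,.117)
overlay(t,F+B,234,310,180,235,10,'q1.png')
overlay(s,F+B,235,325,175,260,9,'q2.png')
E
```

```text
(no output)
```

View pics/q1.png

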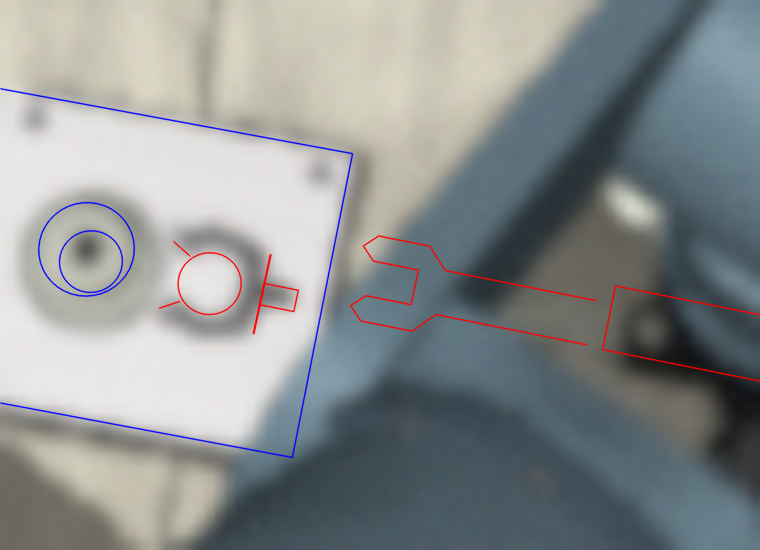

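View pics/q2.png

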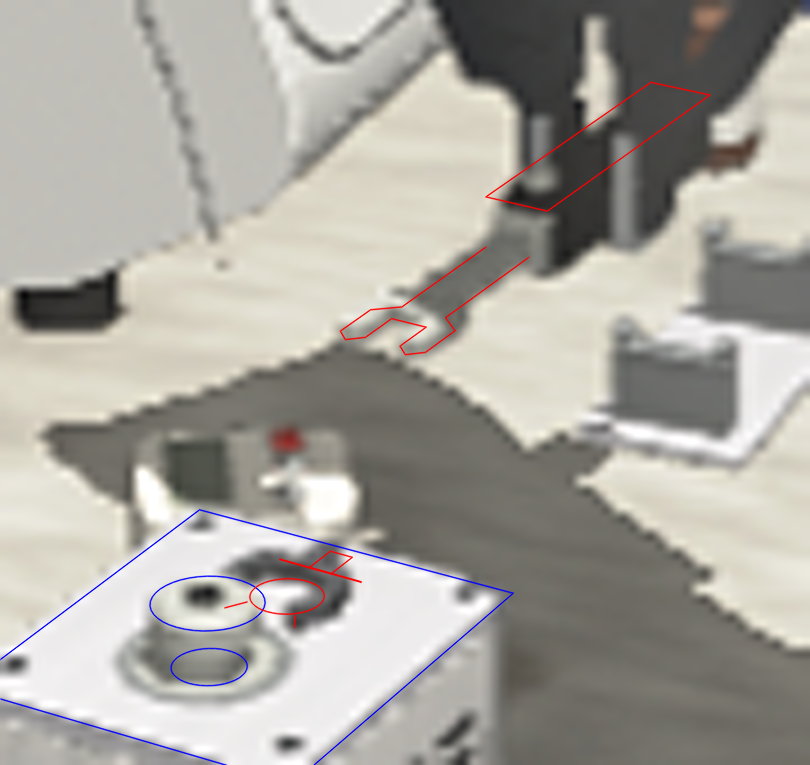

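```bash
python3 - <<'E'
from ov import *
s=load('side4.npz')
zoom(s,268,302,188,218,20,'q3.png',2)
overlay(s,forkmodel(.465,-.144,1.444,.128,.117),268,302,188,218,20,'q4.png')
E
```

```text
(no output)
```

View pics/q3.png

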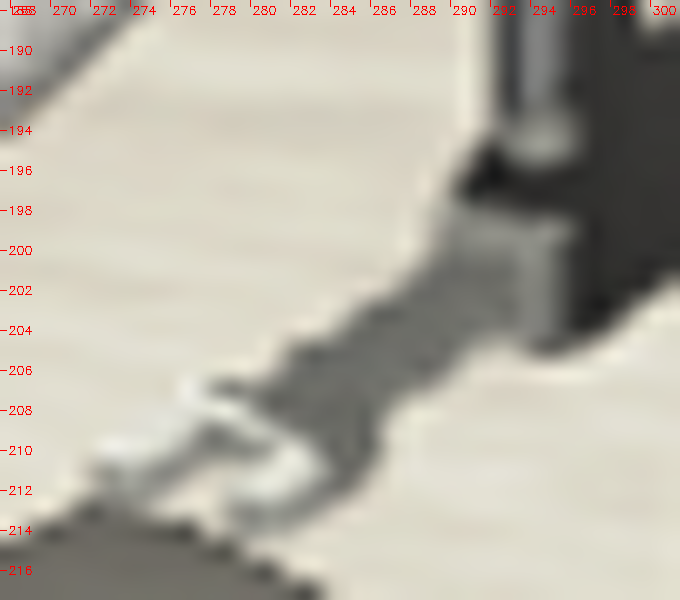

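View pics/q4.png

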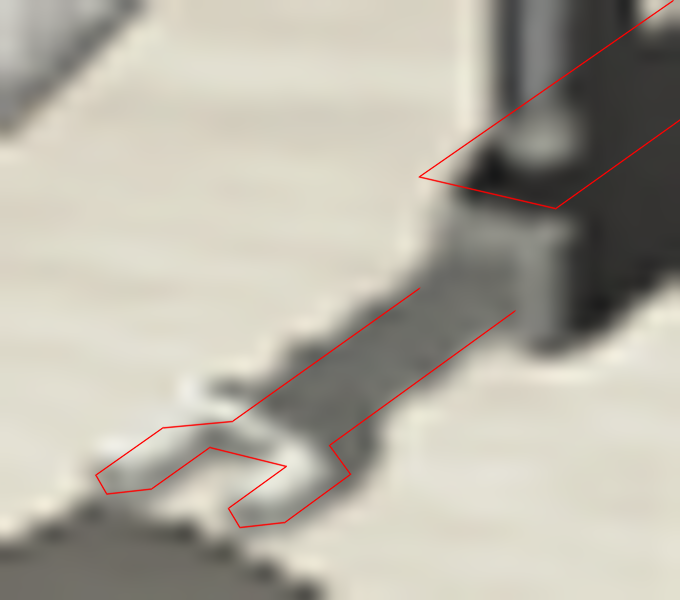

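Call:
arm_command(increments=[0,0,0,0,-0.1,1,0,0,0,0,0,-0.1,2,0,0,0,0,0,-0.1,3,0,0,0,0,0,-0.1,4,0,0,0,0,0,-0.1,4.8,0,0,0,0,0,-0.1,5.2,0,0,0,0,0,-0.1,5.2,0,0,0,0,0,-0.1,5.2,0])

```text
time: 5.07
ee_pos: [0.464, -0.143, 0.0488]
ee_rot: [-2.356, -2.077, 0.0]
force: [-0.2, -0.2, -1.0]
gripper_width: 0.0191
```

```bash
cat > look.py <<'E'
import sys
from go import *
from ov import *
st()
s=env.state(); R_=R.from_rotvec(s['ee_rot']).as_matrix(); yaw=np.arctan2(R_[1,0],R_[0,0]); p=s['ee_pos']
A=np.array([.4911,.0696]); u=np.array([np.cos(1.4435),np.sin(1.4435)]); n=np.array([-u[1],u[0]])
print('TCP along from axle',((p[:2]-A)@u*1000).round(2),'lat',((p[:2]-A)@n*1000).round(2),'tip(128) along',((p[:2]-A)@u*1000+128).round(2),'Falong',(s['force'][:2]@u).round(2),'blade z',(p[2]+.0163).round(4))
if len(sys.argv)>1:
    d=cam('side'); np.savez('s_%s.npz'%sys.argv[1],**d)
    F=forkmodel(p[0],p[1],yaw,.128,p[2]+.0163)
    zoom(d,243,293,203,253,14,'s_%s.png'%sys.argv[1],5)
    t=cam('top'); zoom(t,232,282,184,230,13,'t_%s.png'%sys.argv[1],5)
E
python3 look.py a
```

```text
t 5.07 pos [ 0.464  -0.143   0.0488] yawx 1.4449 z [-6.e-04  3.e-04 -1.e+00] F [-0.15 -0.24 -1.04] M [ 0.013  0.032 -0.008] w 0.0191 q [-0.544  0.242  1.956 -0.     0.944 -0.418]
TCP along from axle -214.35 lat -0.1 tip(128) along -86.35 Falong -0.25 blade z 0.0651
```

View pics/s_a.png

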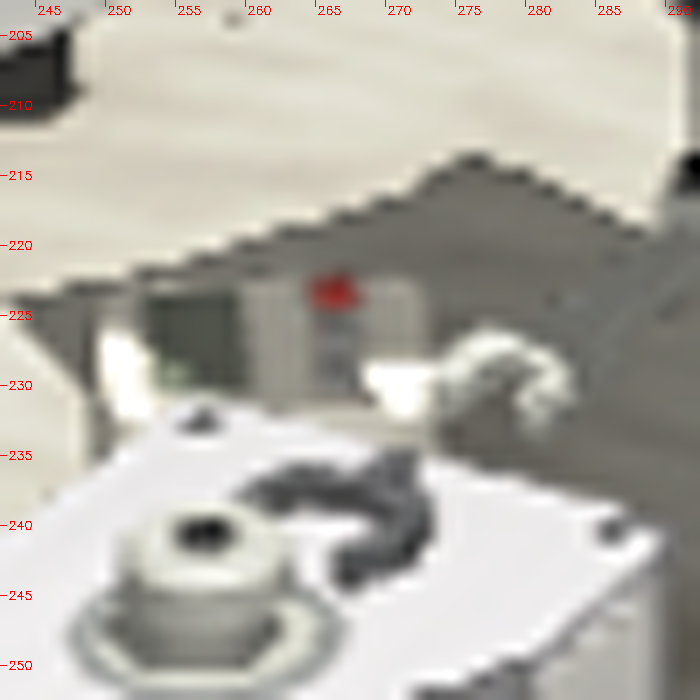

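View pics/t_a.png

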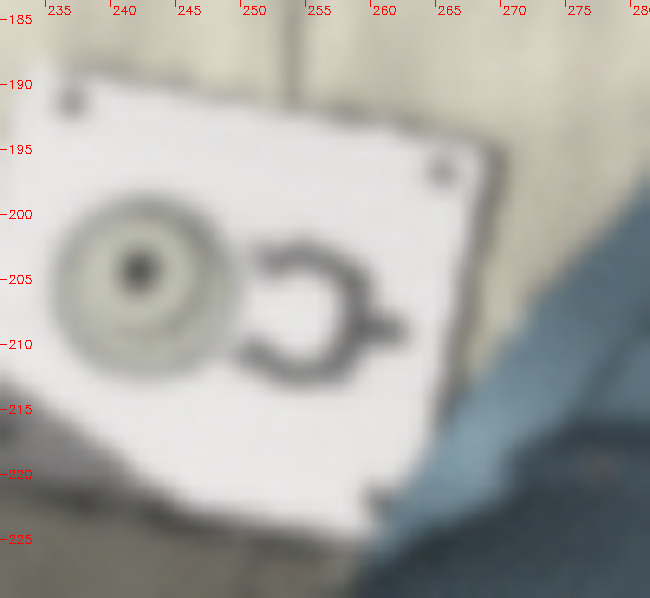

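```bash
python3 - <<'E'
from ov import *
s=load('s_a.npz')
for L in (.126,.128,.131):
    print(L,[np.round(proj(s,p),2) for p in pose2(.464,-.143,1.4449,[[L,.0095,.065],[L,-.0095,.065],[L,0,.065],[L+.028,0,.065]])])
print('clip tang end/base, ring, lips',[np.round(proj(s,p),2) for p in pose2(.4862,.0312,1.4435,[[-.028,0,.063],[-.017,0,.063],[0,0,.063],[.014,.011,.063],[.014,-.011,.063]])])
overlay(s,forkmodel(.464,-.143,1.4449,.128,.065)+clipmodel(.4862,.0312,1.4435,.063)+blockmodel(.4911,.0696,1.4584),243,293,203,253,14,'s_a2.png')
E
```

```text
0.126 [array([280.2 , 232.71]), array([273.65, 230.94]), array([276.92, 231.82]), array([271.05, 236.37])]
0.128 [array([279.79, 233.03]), array([273.24, 231.26]), array([276.5 , 232.14]), array([270.62, 236.7 ])]
0.131 [array([279.17, 233.52]), array([272.61, 231.74]), array([275.88, 232.62]), array([269.98, 237.2 ])]
clip tang end/base, ring, lips [array([272.37, 236.03]), array([270.03, 237.85]), array([266.34, 240.7 ]), array([267.14, 244.22]), array([259.38, 242.  ])]
```

View pics/s_a2.png

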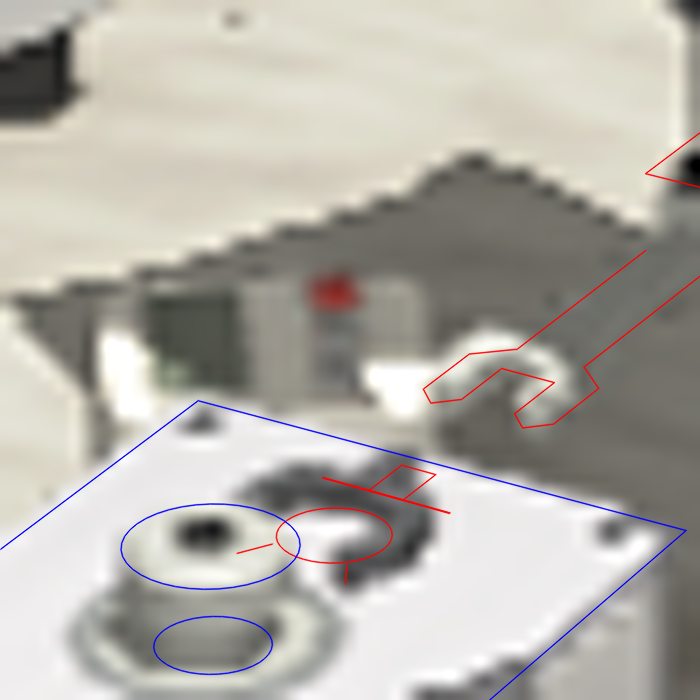

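Call:
arm_command(increments=[0,0,0,0.3,0,0.1,0,0,0,0,0.7,0,0.1,0,0,0,0,1.1,0,0.1,0,0,0,0,1.5,0,0.1,0,0,0,0,1.8,0,0.1,0,0,0,0,2.0,0,0.1,0,0,0,0,2.0,0,0.1,0,0,0,0,2.0,0,0.1,0])

```text
time: 5.83
ee_pos: [0.4666, -0.1231, 0.0481]
ee_rot: [2.356, 2.078, -0.0]
force: [-0.6, -0.5, -1.4]
gripper_width: 0.0191
```

```bash
python3 look.py b
```

```text
t 5.83 pos [ 0.4666 -0.1231  0.0481] yawx 1.4453 z [ 1.e-04 -1.e-04 -1.e+00] F [-0.58 -0.49 -1.44] M [-0.01  -0.033 -0.018] w 0.0191 q [-0.504  0.237  1.964 -0.     0.94  -0.379]
TCP along from axle -194.27 lat -0.21 tip(128) along -66.27 Falong -0.56 blade z 0.0644
```

View pics/s_b.png

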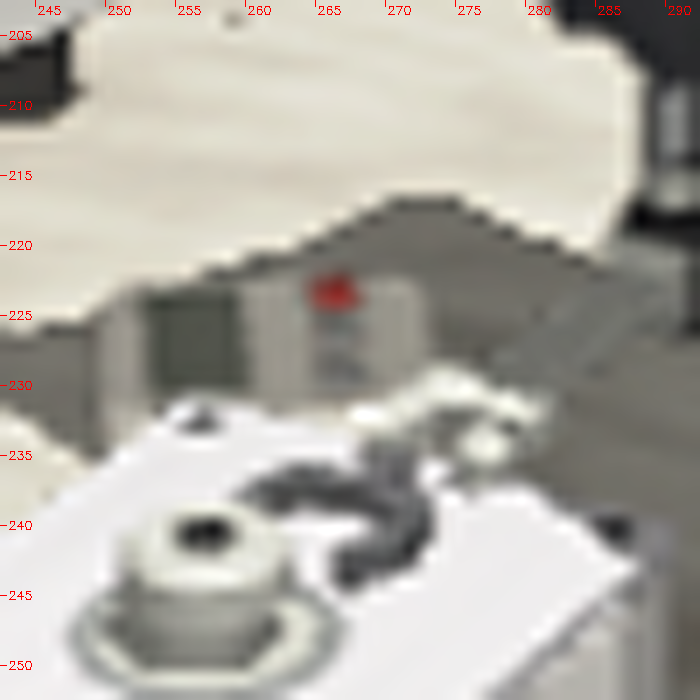

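View pics/t_b.png

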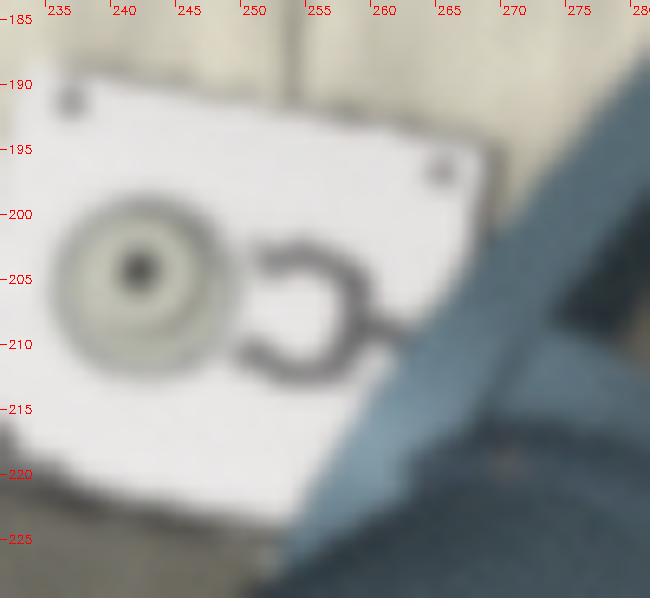

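```bash
python3 - <<'E'
from ov import *
s=load('s_b.npz')
zoom(s,262,284,225,245,30,'z_b.png',2)
overlay(s,forkmodel(.4666,-.1231,1.4453,.128,.0674)+clipmodel(.4862,.0312,1.4435,.066),262,284,225,245,30,'z_b2.png')
E
```

```text
(no output)
```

View pics/z_b.png

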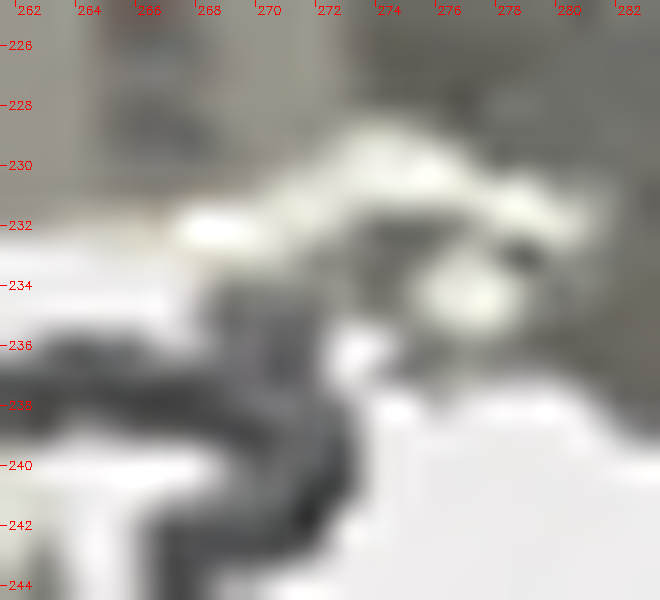

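View pics/z_b2.png

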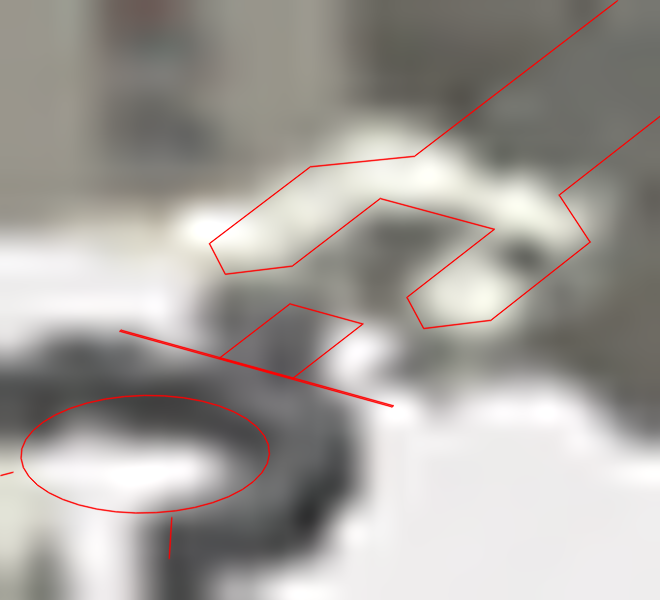

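Call:
arm_command(increments=[0,0,0,-0.2,0.05,0,0,0,0,0,-0.2,0.15,0,0,0,0,0,-0.2,0.15,0,0,0,0,0,-0.2,0.15,0,0])

```text
time: 6.27
ee_pos: [0.4679, -0.1256, 0.0481]
ee_rot: [2.357, 2.077, 0.0]
force: [-0.0, 0.2, -1.0]
gripper_width: 0.0187
```

```bash
python3 look.py c; python3 - <<'E'
from ov import *
s=load('s_c.npz'); st=env.state(); p=st['ee_pos']
zoom(s,262,284,225,245,30,'z_c.png',2)
overlay(s,forkmodel(p[0],p[1],1.4453,.128,p[2]+.0193)+clipmodel(.4877,.0312,1.4435,.066),262,284,225,245,30,'z_c2.png')
E
```

```text
t 6.27 pos [ 0.4679 -0.1256  0.0481] yawx 1.4445 z [ 1.e-04 -0.e+00 -1.e+00] F [-0.03  0.2  -1.03] M [-0.055  0.031  0.049] w 0.0187 q [-0.508  0.24   1.96  -0.     0.941 -0.382]
TCP along from axle -196.59 lat -1.77 tip(128) along -68.59 Falong 0.19 blade z 0.0644
```

View pics/z_c.png

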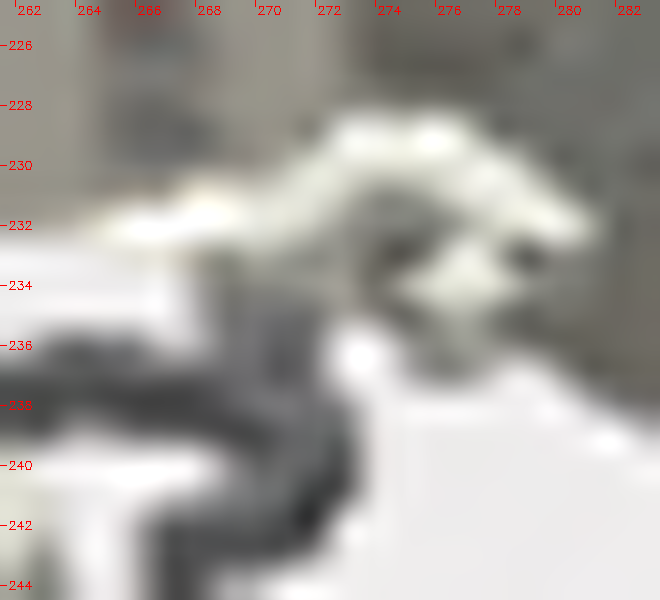

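View pics/z_c2.png

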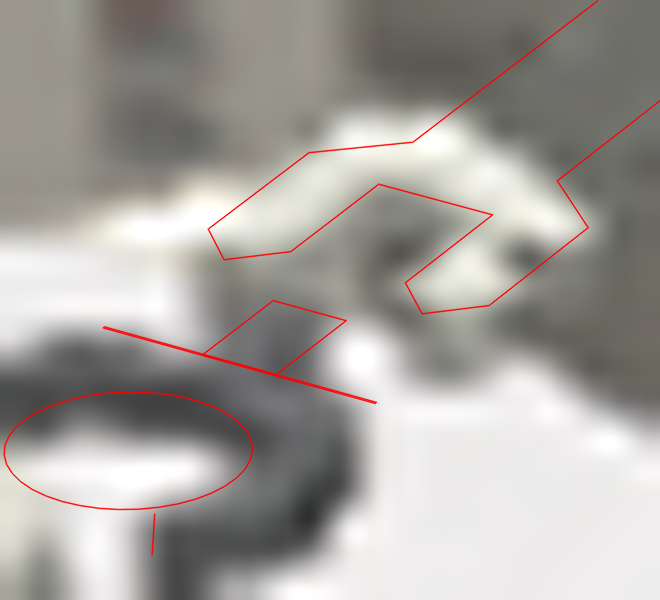

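Call:
arm_command(increments=[0,0,0,0.2,0,0,0,0,0,0,0.5,0,0,0,0,0,0,0.8,0,0,0,0,0,0,1.0,0,0,0,0,0,0,1.0,0,0,0,0,0,0,1.0,0,0,0])

```text
time: 6.87
ee_pos: [0.4691, -0.1153, 0.0481]
ee_rot: [2.356, 2.078, -0.0]
force: [0.7, 0.6, -1.3]
gripper_width: 0.0188
```

```bash
python3 look.py d; python3 - <<'E'
from ov import *
s=load('s_d.npz'); st=env.state(); p=st['ee_pos']
zoom(s,258,280,227,247,30,'z_d.png',2)
overlay(s,forkmodel(p[0],p[1],1.4453,.128,p[2]+.0193),258,280,227,247,30,'z_d2.png')
E
```

```text
t 6.87 pos [ 0.4691 -0.1153  0.0481] yawx 1.4454 z [-0. -0. -1.] F [ 0.69  0.65 -1.31] M [-0.037  0.025  0.019] w 0.0188 q [-0.487  0.238  1.963 -0.     0.941 -0.362]
TCP along from axle -186.15 lat -1.64 tip(128) along -58.15 Falong 0.73 blade z 0.0644
```

View pics/z_d.png

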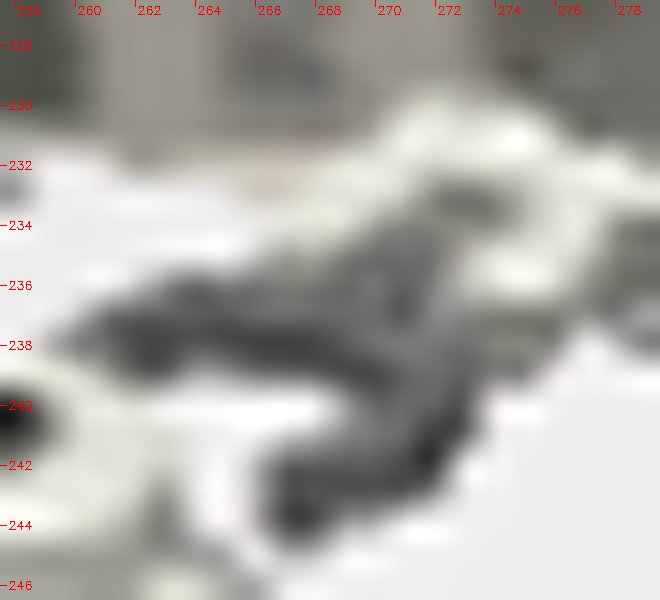

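View pics/z_d2.png

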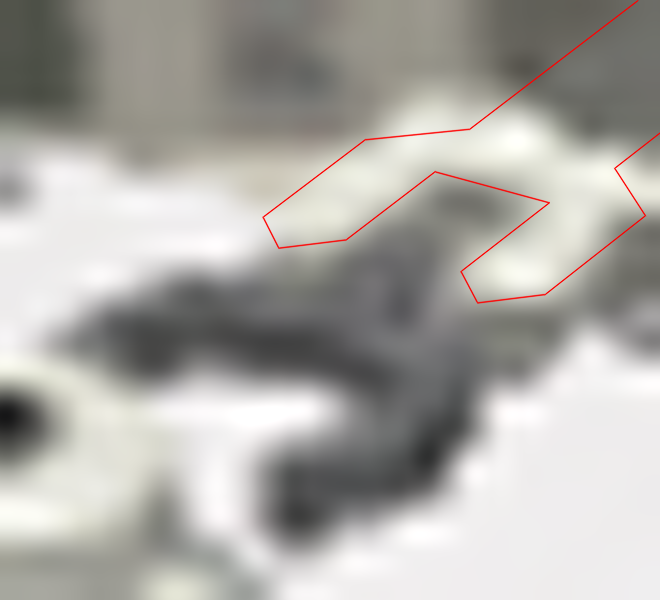

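View pics/t_d.png

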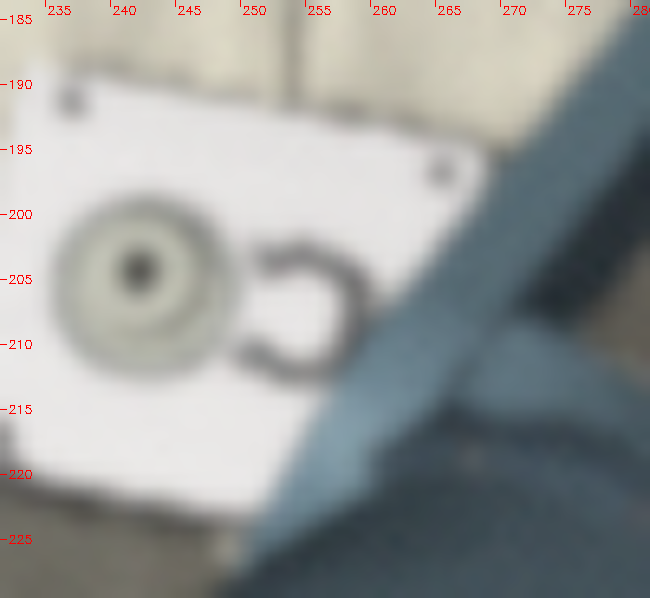

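Call:
arm_command(increments=[0,0,0,0.2,0,0,0,0,0,0,0.5,0,0,0,0,0,0,0.8,0,0,0,0,0,0,1.1,0,0,0,0,0,0,1.4,0,0,0,0,0,0,1.7,0,0,0,0,0,0,2.0,0,0,0,0,0,0,2.0,0,0,0])

```text
time: 7.63
ee_pos: [0.4716, -0.095, 0.0481]
ee_rot: [-2.356, -2.078, -0.0]
force: [0.5, -0.2, -1.1]
gripper_width: 0.0187
```

```bash
python3 look.py e; python3 - <<'E'
from ov import *
s=load('s_e.npz'); st=env.state(); p=st['ee_pos']
zoom(s,250,276,230,252,28,'z_e.png',2)
E
```

```text
t 7.63 pos [ 0.4716 -0.095   0.0481] yawx 1.4453 z [-1.e-04  3.e-04 -1.e+00] F [ 0.45 -0.25 -1.08] M [-0.035 -0.025 -0.038] w 0.0187 q [-0.446  0.234  1.968  0.     0.94  -0.321]
TCP along from axle -165.76 lat -1.51 tip(128) along -37.76 Falong -0.19 blade z 0.0644
```

View pics/z_e.png

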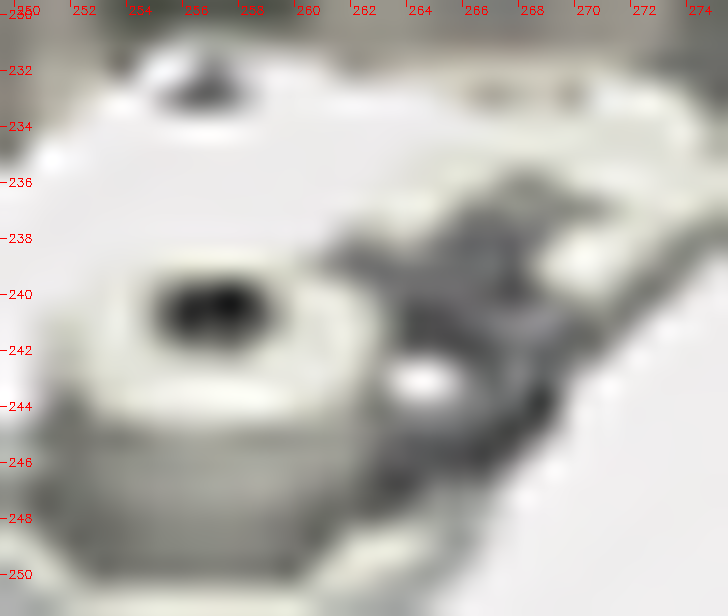

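View pics/t_e.png

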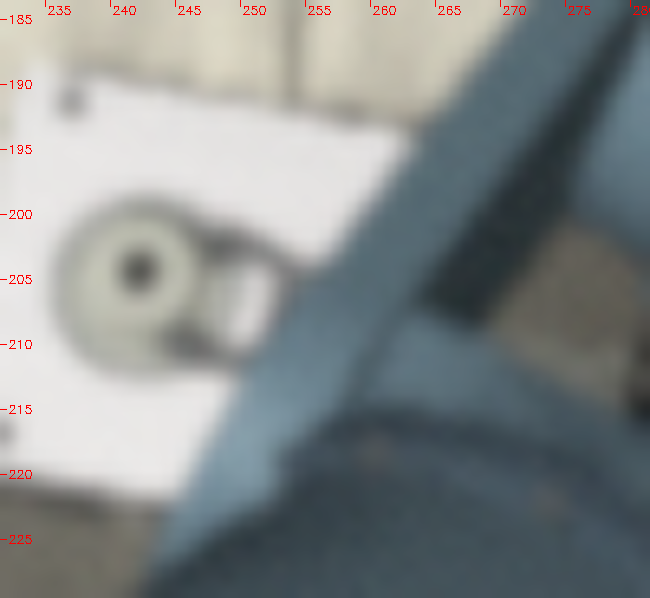

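Call:
arm_command(increments=[0,0,0,0.08,0,0,0,0,0,0,0.16,0,0,0,0,0,0,0.24,0,0,0,0,0,0,0.32,0,0,0,0,0,0,0.4,0,0,0,0,0,0,0.45,0,0,0,0,0,0,0.5,0,0,0])

```text
time: 8.32
ee_pos: [0.4722, -0.0907, 0.0481]
ee_rot: [2.357, 2.077, 0.0]
force: [-0.3, 0.9, -2.3]
gripper_width: 0.019
```

```bash
python3 look.py
```

```text
t 8.32 pos [ 0.4722 -0.0907  0.0481] yawx 1.4448 z [ 0.  0. -1.] F [-0.32  0.91 -2.29] M [-0.056 -0.019 -0.025] w 0.019 q [-0.437  0.233  1.969  0.     0.939 -0.311]
TCP along from axle -161.36 lat -1.62 tip(128) along -33.36 Falong 0.86 blade z 0.0644
```

Call:
arm_command(increments=[0,0,0,0.05,0,0,0,0,0,0,0.1,0,0,0,0,0,0,0.15,0,0,0,0,0,0,0.2,0,0,0,0,0,0,0.2,0,0,0])

```text
time: 8.73
ee_pos: [0.4727, -0.0896, 0.0483]
ee_rot: [2.355, 2.077, -0.001]
force: [0.3, -4.6, -1.8]
gripper_width: 0.0188
```

Call:
arm_command(increments=[0,0,0,0.05,0,0,0,0,0,0,0.1,0,0,0,0,0,0,0.15,0,0,0,0,0,0,0.2,0,0,0,0,0,0,0.2,0,0,0])

```text
time: 9.15
ee_pos: [0.4732, -0.0889, 0.0486]
ee_rot: [2.354, 2.076, -0.003]
force: [-1.9, -10.7, -0.9]
gripper_width: 0.0192
```

```bash
python3 look.py
```

```text
t 9.15 pos [ 0.4732 -0.0889  0.0486] yawx 1.4454 z [ 0.001  -0.0038 -1.    ] F [ -1.86 -10.7   -0.85] M [-1.708  0.297  0.087] w 0.0192 q [-0.431  0.233  1.968 -0.004  0.938 -0.303]
TCP along from axle -159.5 lat -2.41 tip(128) along -31.5 Falong -10.85 blade z 0.0649
```

Call:
arm_command(increments=[0,0,0,0.03,0,0.03,0,0,0,0,0.06,0,0.03,0,0,0,0,0.06,0,0.03,0])

```text
time: 9.4
ee_pos: [0.4734, -0.0887, 0.0485]
ee_rot: [2.353, 2.075, -0.003]
force: [-2.4, -12.4, -0.3]
gripper_width: 0.0188
```

Call:
arm_command(increments=[0,0,0,0.03,0,0.03,0,0,0,0,0.06,0,0.03,0,0,0,0,0.06,0,0.03,0])

```text
time: 9.65
ee_pos: [0.4736, -0.0883, 0.0483]
ee_rot: [2.353, 2.075, -0.003]
force: [-2.2, -12.7, 0.4]
gripper_width: 0.0189
```

```bash
python3 look.py
```

```text
t 9.65 pos [ 0.4736 -0.0883  0.0483] yawx 1.4454 z [ 0.0014 -0.0046 -1.    ] F [ -2.2  -12.71   0.36] M [-1.889  0.417  0.125] w 0.0189 q [-0.429  0.234  1.968 -0.004  0.937 -0.301]
TCP along from axle -158.84 lat -2.69 tip(128) along -30.84 Falong -12.88 blade z 0.0646
```

Call:
arm_command(increments=[0,0,0,0.04,-0.04,0,0,0,0,0,0.08,-0.04,0,0,0,0,0,0.08,-0.04,0,0])

```text
time: 9.9
ee_pos: [0.4735, -0.0874, 0.0483]
ee_rot: [2.353, 2.075, -0.003]
force: [-0.8, -13.1, 0.1]
gripper_width: 0.0187
```

Call:
arm_command(increments=[0,0,0,0.04,-0.04,0,0,0,0,0,0.08,-0.04,0,0,0,0,0,0.08,-0.04,0,0])

```text
time: 10.15
ee_pos: [0.4732, -0.0863, 0.0483]
ee_rot: [2.354, 2.075, -0.002]
force: [-1.8, -10.9, -1.2]
gripper_width: 0.0189
```

```bash
python3 look.py f
```

```text
t 10.15 pos [ 0.4732 -0.0863  0.0483] yawx 1.4449 z [ 0.0019 -0.004  -1.    ] F [ -1.75 -10.92  -1.21] M [-1.627  0.2    0.004] w 0.0189 q [-0.426  0.232  1.97  -0.004  0.936 -0.298]
TCP along from axle -156.92 lat -2.03 tip(128) along -28.92 Falong -11.06 blade z 0.0646
```

View pics/s_f.png

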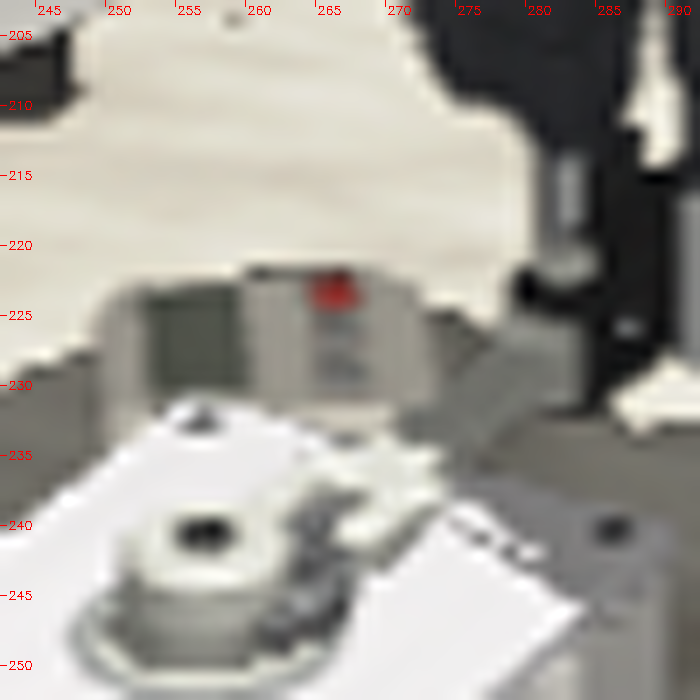

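View pics/t_f.png

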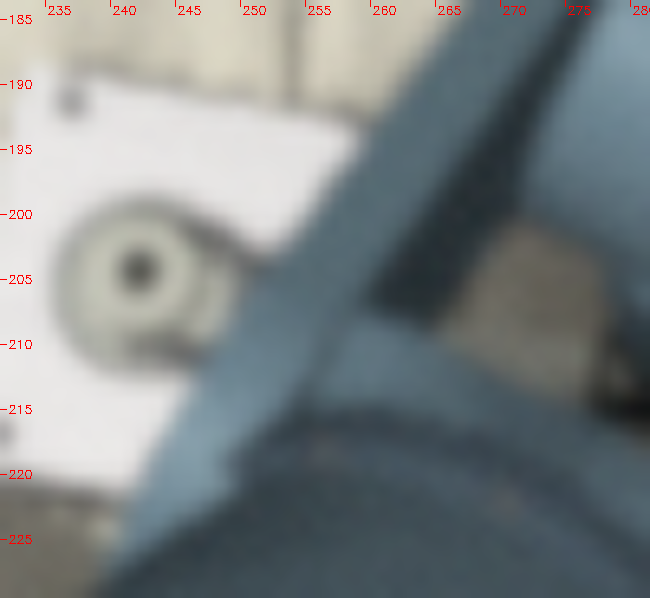

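The side view at (265,243) and the top view both show the jaws sliding evenly onto the neck, with the tang between the prongs.

Call:
arm_command(increments=[0,0,0,0.04,0,0,0,0,0,0,0.08,0,0,0,0,0,0,0.12,0,0,0,0,0,0,0.16,0,0,0])

```text
time: 10.58
ee_pos: [0.4733, -0.0845, 0.0482]
ee_rot: [2.354, 2.075, -0.002]
force: [-0.5, -10.4, -1.1]
gripper_width: 0.0188
```

Call:
arm_command(increments=[0,0,0,0.04,0,0,0,0,0,0,0.08,0,0,0,0,0,0,0.12,0,0,0,0,0,0,0.16,0,0,0])

```text
time: 10.92
ee_pos: [0.4734, -0.0824, 0.0482]
ee_rot: [2.355, 2.075, -0.001]
force: [-1.1, -7.6, -1.1]
gripper_width: 0.0191
```

Call:
arm_command(increments=[0,0,0,0.04,0,0,0,0,0,0,0.08,0,0,0,0,0,0,0.12,0,0,0,0,0,0,0.16,0,0,0])

```text
time: 11.25
ee_pos: [0.4735, -0.0801, 0.048]
ee_rot: [2.356, 2.076, -0.0]
force: [-1.0, -4.0, -0.7]
gripper_width: 0.0193
```

```bash
python3 look.py
```

```text
t 11.25 pos [ 0.4735 -0.0801  0.048 ] yawx 1.4445 z [ 0.0012 -0.0014 -1.    ] F [-0.95 -4.05 -0.74] M [-0.597  0.015 -0.062] w 0.0193 q [-4.150e-01  2.320e-01  1.972e+00 -1.000e-03  9.370e-01 -2.880e-01]
TCP along from axle -150.68 lat -1.52 tip(128) along -22.68 Falong -4.13 blade z 0.0643
```

Call:
arm_command(increments=[0,0,0,0.03,0,0,0,0,0,0,0.06,0,0,0,0,0,0,0.09,0,0,0,0,0,0,0.12,0,0,0])

```text
time: 11.58
ee_pos: [0.4732, -0.0778, 0.0476]
ee_rot: [2.357, 2.077, 0.001]
force: [0.2, -1.6, -0.9]
gripper_width: 0.0188
```

Call:
arm_command(increments=[0,0,0,0.03,0,0,0,0,0,0,0.06,0,0,0,0,0,0,0.09,0,0,0,0,0,0,0.12,0,0,0])

```text
time: 11.92
ee_pos: [0.4728, -0.0762, 0.0472]
ee_rot: [-2.356, -2.077, 0.0]
force: [0.1, -0.4, -1.1]
gripper_width: 0.0189
```

```bash
python3 look.py
```

```text
t 11.92 pos [ 0.4728 -0.0762  0.0472] yawx 1.4451 z [-8.e-04  6.e-04 -1.e+00] F [ 0.12 -0.43 -1.06] M [-0.036  0.037 -0.04 ] w 0.0189 q [-0.409  0.232  1.973  0.     0.938 -0.283]
TCP along from axle -146.98 lat -0.36 tip(128) along -18.98 Falong -0.41 blade z 0.0635
```

Call:
arm_command(increments=[0,0,0,0.03,0.05,-0.03,0,0,0,0,0.06,0.1,-0.06,0,0,0,0,0.09,0.1,-0.06,0,0,0,0,0.12,0.1,-0.06,0])

```text
time: 12.25
ee_pos: [0.4743, -0.0755, 0.0481]
ee_rot: [-2.357, -2.077, 0.0]
force: [-0.3, 0.3, -1.5]
gripper_width: 0.0187
```

Call:
arm_command(increments=[0,0,0,0.03,0,0,0,0,0,0,0.06,0,0,0,0,0,0,0.09,0,0,0,0,0,0,0.12,0,0,0])

```text
time: 12.58
ee_pos: [0.4745, -0.0745, 0.0481]
ee_rot: [2.357, 2.077, -0.0]
force: [0.6, -0.3, -1.9]
gripper_width: 0.0188
```

```bash
python3 look.py
```

```text
t 12.58 pos [ 0.4745 -0.0745  0.0481] yawx 1.4448 z [-0. -0. -1.] F [ 0.6  -0.31 -1.88] M [-0.084  0.002 -0.024] w 0.0188 q [-0.403  0.232  1.97  -0.     0.939 -0.277]
TCP along from axle -145.0 lat -1.8 tip(128) along -17.0 Falong -0.23 blade z 0.0644
```

Call:
arm_command(increments=[0,0,0,0.03,0,0,0,0,0,0,0.06,0,0,0,0,0,0,0.09,0,0,0,0,0,0,0.12,0,0,0])

```text
time: 12.92
ee_pos: [0.4747, -0.074, 0.0482]
ee_rot: [2.356, 2.077, -0.001]
force: [-0.9, -5.6, -1.9]
gripper_width: 0.0189
```

Call:
arm_command(increments=[0,0,0,0.03,0,0,0,0,0,0,0.06,0,0,0,0,0,0,0.09,0,0,0])

```text
time: 13.17
ee_pos: [0.4749, -0.0738, 0.0484]
ee_rot: [2.355, 2.076, -0.002]
force: [-0.9, -8.6, -0.9]
gripper_width: 0.0188
```

```bash
python3 look.py g
```

```text
t 13.17 pos [ 0.4749 -0.0738  0.0484] yawx 1.4454 z [ 3.0e-04 -2.5e-03 -1.0e+00] F [-0.94 -8.56 -0.86] M [-1.445  0.316  0.054] w 0.0188 q [-0.4    0.232  1.97  -0.003  0.938 -0.273]
TCP along from axle -144.28 lat -2.18 tip(128) along -16.28 Falong -8.6 blade z 0.0647
```

View pics/s_g.png

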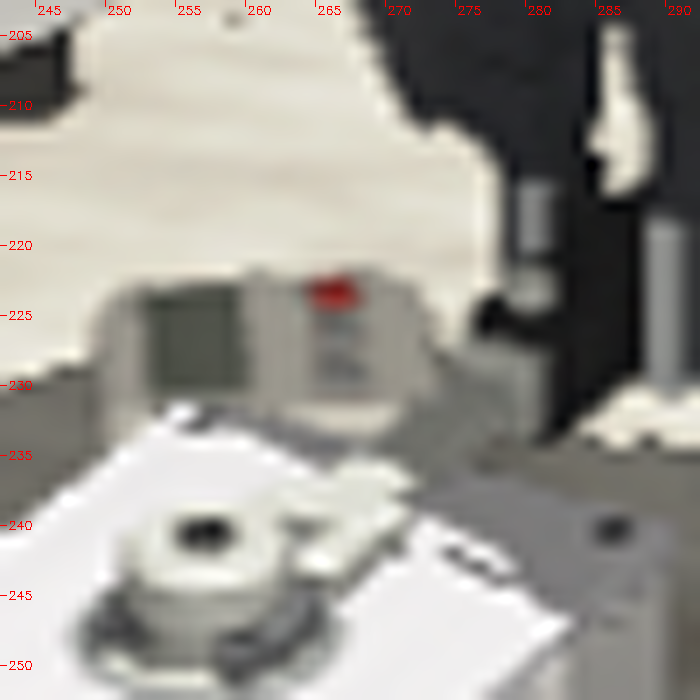

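View pics/t_g.png

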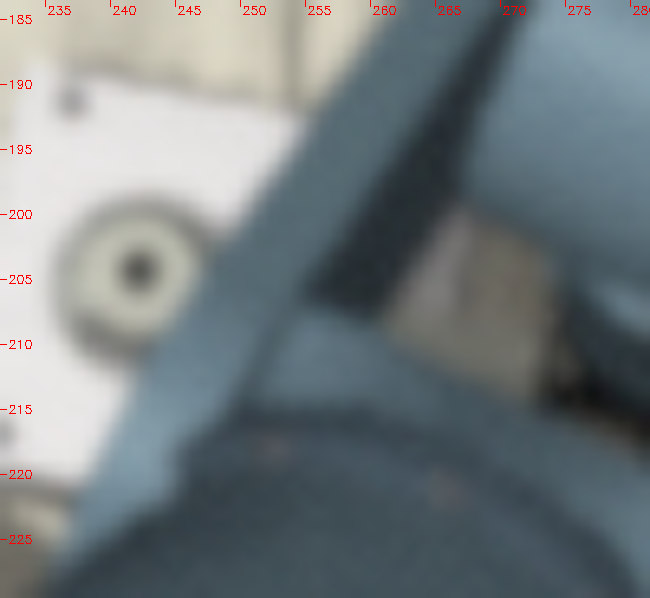

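The jaws show past the neck in the side view at (250,248) and the force rises at a hard stop, so the clip is home. Next is the seating push to about 12 N, held.

Call:
arm_command(increments=[0,0,0,0.03,0,0,0,0,0,0,0.05,0,0,0,0,0,0,0.05,0,0,0])

```text
time: 13.52
ee_pos: [0.4751, -0.0738, 0.0485]
ee_rot: [2.354, 2.076, -0.003]
force: [-2.6, -10.2, -1.5]
gripper_width: 0.0189
```

Call:
arm_command(increments=[0,0,0,0.02,0,0,0,0,0,0,0.02,0,0,0])

```text
time: 13.68
ee_pos: [0.4751, -0.0737, 0.0485]
ee_rot: [2.354, 2.076, -0.003]
force: [-2.6, -11.1, -1.3]
gripper_width: 0.0195
```

Call:
arm_command(increments=[0,0,0,0.03,0,0,0,0,0,0,0.03,0,0,0,0,0,0,0.03,0,0,0,0,0,0,0.03,0,0,0,0,0,0,0.03,0,0,0,0,0,0,0.03,0,0,0])

```text
time: 14.18
ee_pos: [0.4751, -0.0737, 0.0485]
ee_rot: [2.354, 2.076, -0.003]
force: [-1.7, -11.3, -1.3]
gripper_width: 0.0191
```

```bash
python3 look.py
```

```text
t 14.18 pos [ 0.4751 -0.0737  0.0485] yawx 1.4455 z [ 4.0e-04 -3.8e-03 -1.0e+00] F [ -1.7  -11.28  -1.32] M [-1.867  0.477  0.088] w 0.0191 q [-0.399  0.232  1.97  -0.004  0.938 -0.271]
TCP along from axle -144.14 lat -2.36 tip(128) along -16.14 Falong -11.4 blade z 0.0648
```

Call:
arm_command(increments=[0,0,0,0.03,0,0,0,0,0,0,0.04,0,0,0,0,0,0,0.04,0,0,0,0,0,0,0.04,0,0,0,0,0,0,0.04,0,0,0])

```text
time: 14.6
ee_pos: [0.4752, -0.0736, 0.0486]
ee_rot: [2.353, 2.076, -0.004]
force: [-3.3, -13.3, -1.2]
gripper_width: 0.0189
```

```bash
python3 look.py h; python3 - <<'E'
from ov import *
s=load('s_h.npz'); zoom(s,245,275,230,255,25,'z_h.png',2)
E
```

```text
t 14.6 pos [ 0.4752 -0.0736  0.0486] yawx 1.4457 z [ 5.0e-04 -4.5e-03 -1.0e+00] F [ -3.28 -13.29  -1.22] M [-2.1    0.483  0.127] w 0.0189 q [-0.399  0.232  1.969 -0.005  0.938 -0.271]
TCP along from axle -144.1 lat -2.45 tip(128) along -16.1 Falong -13.6 blade z 0.0649
```

View pics/z_h.png

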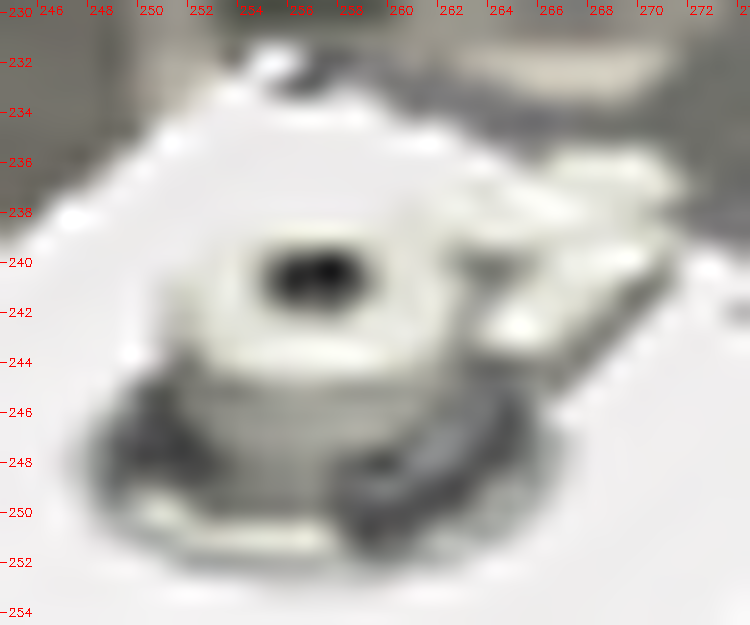

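The clip sits round the neck, with both jaws visible at (250,247) and (260,250), and the push was held at 11–13.6 N. Now I'll back straight out.

Call:
arm_command(increments=[0,0,0,-0.2,0,0,0,0,0,0,-0.5,0,0,0,0,0,0,-0.9,0,0,0,0,0,0,-1.4,0,0,0,0,0,0,-1.9,0,0,0,0,0,0,-2.5,0,0,0,0,0,0,-3,0,0,0,0,0,0,-3,0,0,0])

```text
time: 15.37
ee_pos: [0.4712, -0.1018, 0.0482]
ee_rot: [2.357, 2.076, -0.0]
force: [-0.4, 0.6, -1.3]
gripper_width: 0.0193
```

```bash
python3 look.py i; python3 - <<'E'
from ov import *
s=load('s_i.npz'); zoom(s,245,285,225,255,18,'z_i.png',5)
E
```

```text
t 15.37 pos [ 0.4712 -0.1018  0.0482] yawx 1.4439 z [ 3.e-04 -3.e-04 -1.e+00] F [-0.4   0.55 -1.26] M [-0.016 -0.006  0.018] w 0.0193 q [-0.46   0.235  1.966 -0.     0.94  -0.332]
TCP along from axle -172.54 lat -2.04 tip(128) along -44.54 Falong 0.5 blade z 0.0645
```

View pics/z_i.png

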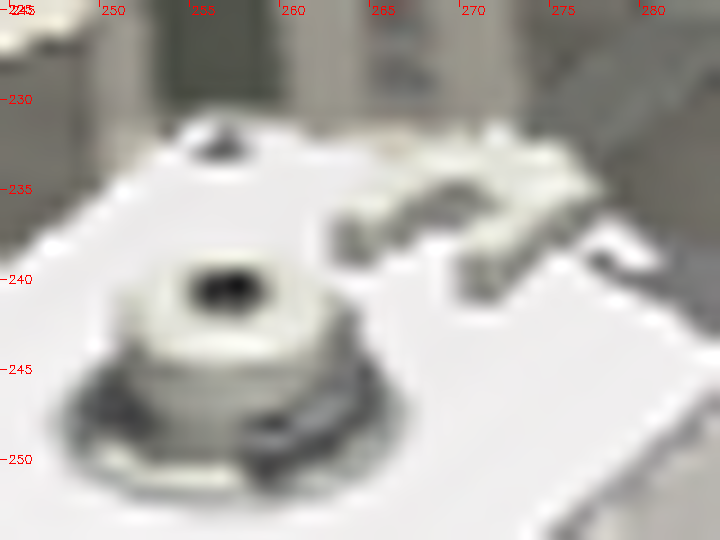

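The clip stayed on the neck and the fork is free. Next I'll back off, lift and return to the rest.

Call:
arm_command(increments=[0,0,0,-2,0,0,0,0,0,0,-4,0,-1,0,0,0,0,-6,0,-3,0,0,0,0,-8,0,-5,0,0,0,0,-10,0,-6,0,0,0,0,-12,0,-6,0,0,0,0,-12,0,-6,0,0,0,0,-12,0,-6,0])

```text
time: 16.13
ee_pos: [0.456, -0.2203, 0.1082]
ee_rot: [2.359, 2.075, 0.0]
force: [-0.3, 0.3, -1.9]
gripper_width: 0.0188
```

```bash
python3 - <<'E'
from go import *
st(); print(rel([.4637,-.2536,.10],1.535))
E
```

```text
t 16.13 pos [ 0.456  -0.2203  0.1082] yawx 1.443 z [ 3.e-04  1.e-04 -1.e+00] F [-0.3   0.31 -1.88] M [ 0.036 -0.016  0.012] w 0.0188 q [-0.685  0.18   1.88   0.     1.081 -0.558]
(array([ 0.0003, -0.0001, -0.092 ]), array([-3.199,  1.191,  0.819]))
```

Call:
arm_command(increments=[0,0,-0.045,-1.6,0.6,0.4,0,0,0,-0.092,-3.2,1.2,0.8,0,0,0,-0.092,-3.2,1.2,0.8,0,0,0,-0.092,-3.2,1.2,0.8,0,0,0,-0.092,-3.2,1.2,0.8,0,0,0,-0.092,-3.2,1.2,0.8,0])

```text
time: 16.63
ee_pos: [0.4637, -0.2517, 0.0998]
ee_rot: [-2.258, -2.183, -0.0]
force: [0.4, 1.1, -1.1]
gripper_width: 0.0192
```

```bash
python3 - <<'E'
from go import *
st(); print(rel([.4637,-.2536,.03],1.535))
E
```

```text
t 16.63 pos [ 0.4637 -0.2517  0.0998] yawx 1.5371 z [-8.e-04  1.e-03 -1.e+00] F [ 0.39  1.09 -1.07] M [-0.005  0.007  0.015] w 0.0192 q [-0.723  0.238  1.83   0.     1.075 -0.689]
(array([-0.0008, -0.001 ,  0.0021]), array([-0.196,  0.013,  6.977]))
```

Call:
arm_command(increments=[0,0,0,-0.1,0,1.5,0,0,0,0,-0.1,0,3,0,0,0,0,-0.1,0,4.5,0,0,0,0,-0.1,0,5.5,0,0,0,0,-0.1,0,6.2,0,0,0,0,-0.1,0,6.5,0,0,0,0,-0.1,0,6.5,0])

```text
time: 17.22
ee_pos: [0.4637, -0.2536, 0.0347]
ee_rot: [-2.258, -2.183, 0.0]
force: [0.1, -0.9, -1.8]
gripper_width: 0.019
```

```bash
python3 - <<'E'
from go import *
st(); print(rel([.4637,-.2536,.0285],1.535))
s=cam('side'); zoom(s,285,345,180,235,12,'r1.png',5)
E
```

```text
t 17.22 pos [ 0.4637 -0.2536  0.0347] yawx 1.537 z [-7.e-04  7.e-04 -1.e+00] F [ 0.06 -0.85 -1.79] M [-0.016 -0.028 -0.077] w 0.019 q [-0.725  0.349  1.851  0.     0.943 -0.691]
(array([-0.0008, -0.0007,  0.002 ]), array([-0.002,  0.001,  0.616]))
```

View pics/r1.png

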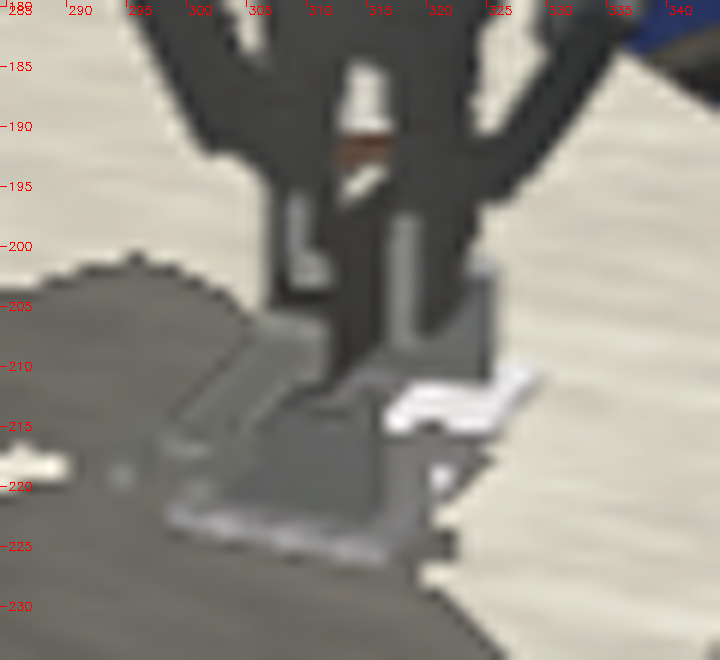

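The fork is between the cheeks again, just above the saddles at about (312,212). I'll lower it gently until the saddles take the load.

Call:
arm_command(increments=[0,0,0,0,0,0.15,0,0,0,0,0,0,0.3,0,0,0,0,0,0,0.45,0,0,0,0,0,0,0.55,0,0,0,0,0,0,0.62,0,0,0,0,0,0,0.62,0])

```text
time: 17.77
ee_pos: [0.4639, -0.254, 0.0288]
ee_rot: [-2.259, -2.183, -0.0]
force: [-0.1, -0.1, -1.1]
gripper_width: 0.0185
```

```bash
python3 -c "
from go import *
st()"
```

```text
t 17.77 pos [ 0.4639 -0.254   0.0288] yawx 1.5368 z [-1.e-04  1.e-04 -1.e+00] F [-0.1  -0.14 -1.12] M [-0.017  0.036 -0.001] w 0.0185 q [-0.726  0.359  1.852  0.     0.931 -0.692]
```

Call:
arm_command(increments=[0,0,0,0,0,0.05,0,0,0,0,0,0,0.1,0,0,0,0,0,0,0.1,0,0,0,0,0,0,0.1,0])

```text
time: 18.1
ee_pos: [0.4639, -0.2541, 0.0287]
ee_rot: [-2.259, -2.183, 0.0]
force: [-3.4, 2.4, 8.0]
gripper_width: 0.0188
```

Call:
arm_command(increments=[0,0,0,0,0,0.05,0,0,0,0,0,0,0.05,0,0,0,0,0,0,0.05,0])

```text
time: 18.35
ee_pos: [0.4639, -0.2541, 0.0287]
ee_rot: [-2.258, -2.184, 0.0]
force: [-5.4, 2.8, 12.1]
gripper_width: 0.0189
```

The load is on the saddles. I'll ease off slightly and release.

Call:
arm_command(increments=[0,0,0,0,0,-0.1,0,0,0,0,0,0,-0.1,0,0,0,0,0,0,-0.1,0.5,0,0,0,0,0,-0.1,1,0,0,0,0,0,-0.1,1,0,0,0,0,0,-0.1,1,0,0,0,0,0,-0.1,1,0,0,0,0,0,-0.1,1])

```text
time: 19.02
ee_pos: [0.4639, -0.2541, 0.0283]
ee_rot: [-2.259, -2.183, -0.0]
force: [-0.5, -0.8, 0.5]
gripper_width: 0.0854
```

Call:
arm_command(increments=[0,0,0,0,0,0,1,0,0,0,0,0,-1,1,0,0,0,0,0,-3,1,0,0,0,0,0,-6,1,0,0,0,0,0,-9,1,0,0,0,0,0,-12,1,0,0,0,0,0,-15,1,0,0,0,0,0,-15,1])

```text
time: 19.68
ee_pos: [0.467, -0.2566, 0.186]
ee_rot: [2.25, 2.176, 0.001]
force: [2.0, -0.4, 0.4]
gripper_width: 0.0854
```

```bash
python3 - <<'E'
from go import *
st(); print(rel([.2243,-.5289,.23],.4008))
E
```

```text
t 19.68 pos [ 0.467  -0.2566  0.186 ] yawx 1.5371 z [ 0.0088 -0.0078 -0.9999] F [ 2.01 -0.38  0.36] M [-0.005 -0.043 -0.007] w 0.0854 q [-0.725  0.125  1.767  0.     1.238 -0.692]
(array([0.0123, 0.0015, 1.1363]), array([-28.066, -23.299,  -4.399]))
```

Moving away to get an unobstructed look.

Call:
arm_command(increments=[0,0,0.5,-14,-12,-4,1,0,0,1.1,-28,-23,-4,1,0,0,1.1,-28,-23,-4,1,0,0,1.1,-28,-23,-4,1,0,0,1.1,-28,-23,-4,1,0,0,1.1,-28,-23,-4,1,0,0,1.1,-28,-23,-4,1,0,0,1.1,-28,-23,-4,1])

```text
time: 20.35
ee_pos: [0.2435, -0.5036, 0.2161]
ee_rot: [3.031, 0.823, 0.0]
force: [0.7, -0.6, -0.4]
gripper_width: 0.0851
```

Call:
arm_command(increments=[0,0,0,0,0,0,1,0,0,0,0,0,0,1,0,0,0,0,0,0,1,0,0,0,0,0,0,1])

```text
time: 20.68
ee_pos: [0.2459, -0.5013, 0.2151]
ee_rot: [-3.027, -0.836, -0.001]
force: [-0.4, -0.3, -0.3]
gripper_width: 0.0855
```

```bash
python3 - <<'E'
from ov import *
from go import st
st()
t=cam('top'); s=cam('side'); np.savez('t_end.npz',**t); np.savez('s_end.npz',**s)
zoom(t,170,410,170,250,3,'e0.png',20)
B=blockmodel(.4911,.0696,1.4584)
overlay(t,B+clipmodel(.4911,.0696,1.4435,.063),224,274,184,230,13,'e1.png')
overlay(s,forkmodel(.4639,-.2541,1.537,.128),288,330,190,230,14,'e2.png')
t0=load('top0.npz')
a=np.hstack([t0['color'][170:250,225:415],t['color'][170:250,225:415]])[:,:,::-1]
cv2.imwrite('pics/e3.png',cv2.resize(a,None,fx=2.1,fy=2.1,interpolation=cv2.INTER_CUBIC))
zoom(t,296,366,208,240,11,'e4.png',5)
E
```

```text
t 20.68 pos [ 0.2459 -0.5013  0.2151] yawx 0.5388 z [ 1.e-04  9.e-04 -1.e+00] F [-0.43 -0.28 -0.32] M [-0.061  0.028  0.024] w 0.0855 q [-1.327  0.159  1.665  0.     1.318 -0.296]
```

View pics/e1.png

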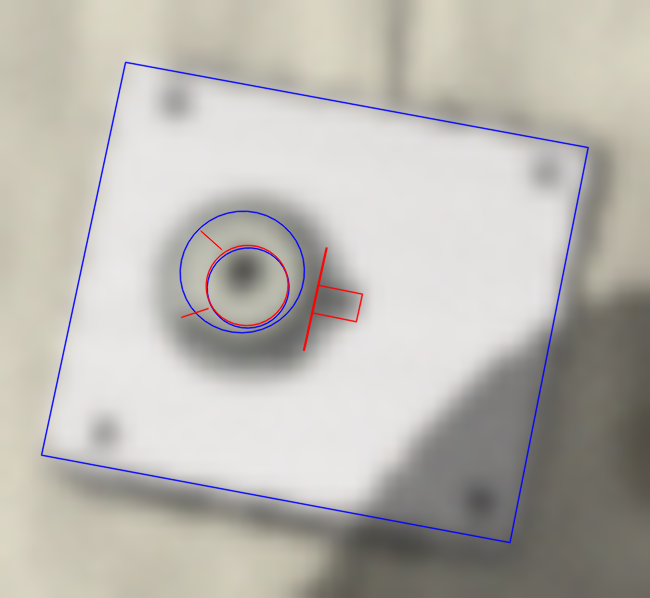

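View pics/e2.png

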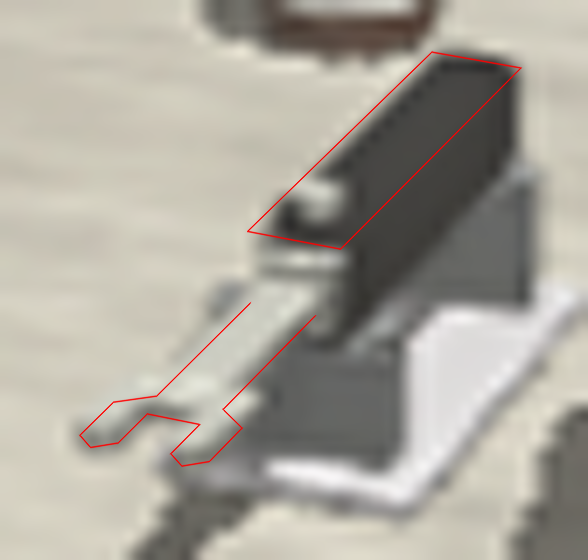

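View pics/e0.png

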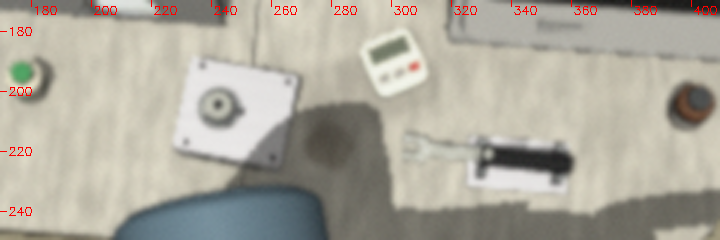

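View pics/e4.png

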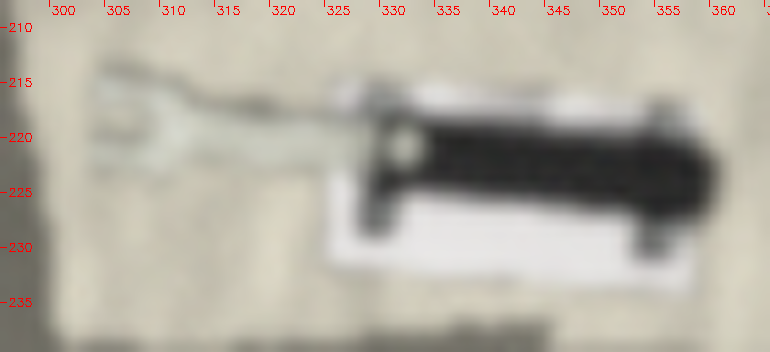

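The clip's tang is where the home model puts it, around (249,206). The fork lies on its saddles at (345,222), and the timer and bottles haven't visibly moved. Handing in.

```bash
python3 -c "
from h import *
print(env.close_job()); print(env.state()['time'])"
```

```text
the job is handed in; nothing more can be done
None
the job is handed in; nothing more can be done
```

The clip is home on the axle's neck and the fork is back on its saddles. I handed the job in at about 20.7 s of the 72 s allowed. No verdict was reported, so this rests on my own readings.

- **Push:** I slid the clip mouth first onto the neck with the fork's prongs either side of the tang. The push peaked at about 13 N as the mouth spread, then fell to almost nothing at the snap. I then seated the clip against the hard stop at 11 to 13.6 N, held for about a second. The highest wrist force I read while pushing was about 13.7 N, but I only read it at the end of each move.
- **Fork:** I backed it straight out, laid it on the two saddles, let go and moved the arm clear.
- **Last checks:**
  - The final top picture shows the clip's tang within about a millimetre of where it should be when home.
  - The side picture taken as the fork backed out shows both jaws round the neck.
  - The fork lies between the cheeks, by eye about 5 mm lengthwise from the rest's middle (limit 20 mm).
  - The timer and bottles show no visible movement.
- **Disagreement:** The side camera put the block about 1.5 to 2 mm further towards +x than the top camera, about the stated calibration error. I shifted the fork 1.5 mm that way before engaging, and it fitted over the tang.

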